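# Fit the battery pack into the drilling machine's readout

### The arm

A 6-joint arm with a two-finger parallel gripper is mounted at the origin on the work surface. World frame = base frame: x ahead of the robot, y to its left, z up, the work surface at z = 0. Lengths are in m, angles in degrees, forces in N, time in s.
With the tool pointing down it reaches from about 0.375 to 0.9 m from the base axis. Payload 3.1 kg.
Tool frame: the origin (TCP) lies at the centre of the arm's flange, where the gripper is bolted on; the fingertips stand 182 mm ahead of it and the grasp point (between the pads) lies 164 mm ahead of it; x points along the fingers, z is the direction in which the jaws open and shut, and the axes are right-handed (so a half turn about x gives the same grasp; the last joint's range is limited). The gripper opens to 87 mm and grips with 3 to 60 N. Pads are 19 mm wide; open, the fingers measure 117 mm over their backs; the gripper's body (75 mm by 190 mm) begins 51 mm behind the grasp point.
Start: joints at [62.538, 30.224, 82.088, -0, 67.689, -10.227], TCP at [0.185, 0.597, 0.405] pointing down, gripper open.
Joint ranges: [-176.69, 176.69], [-43.24, 126.21], [12.49, 139.97], [-82, 262], [0, 151.66], [-163.58, 163.58]. Speed limits (degrees/s): [159.86, 159.86, 180, 180, 180, 180].

### API

Orientations are given as a 3x3 rotation matrix whose columns are the frame's x, y, z axes.
In Python, from rig import bot gives the robot as it stands.
- The arm moves only by the shell command python3 -m crank 'ROWS' [OPENING]. ROWS is JSON, a list of rows, each an object with "offset": the shift along the tool's x, y, z in m, a list of three; "spin": the turn about the tool's x in rad. A call has 1 to 12 rows; each row shifts and turns the commanded pose from where the row before left it, along the tool's axes as they then stand; what a row does not reach is not made up. A row lasts 1/10 s, in which the tool goes at most 50 mm and 8.59 degrees, less where a joint would pass 70% of its speed; a pose out of reach is approached as far as the arm can. A call is refused whole if a number of a shift passes 0.05 or a number of a turn 0.15, either way. A call with a gripper value outside its range is refused whole. OPENING is the finger opening in m, from 0 to 0.087, set as the call begins (- or left out, the last holds). The fingers move at their own pace and stop on an object; the grip force is fixed at half the most. Time passes only in rows, so rows that do not move let the fingers close. It gives the time, the measured TCP pose, the force and the opening at its end, in the units of the state.
- bot.read_state(): the state, without advancing time (a new reading comes with each control period).
- bot.capture(name): name is "scene" or "top" or "wrist"; returns a dict with "pixels" (480x640x3 uint8, blue, green, red), "depth" (480x640 float32, m along the optical axis (not along the pixel's ray), 0 where there is no reading), "K" (3x3 intrinsics, pixels), "k1" (the pictures are not rectified: a ray, as slopes to the right and down, at radius r is drawn at 1 + k1 r^2 times it, then the intrinsics apply), "world_to_cam" (4x4, takes a point from world to camera coordinates). Camera axes: x right, y up, looking along -z (the intrinsics and any distortion apply to the point x, -y, -z); pixel columns grow to the right and rows downward; lengths in m; the calibration is good to about 2 mm. A picture is of the moment at which its call begins.
- bot.hand_in(): hands the job in, once; it reports no verdict.
Trained networks look in a picture, given as the dict that the camera call returned (one of the last four; its "shot" number tells which), for a name from the list of things; names that differ only in an ending like _2 or _b are one class to them, and where a whole thing is asked for, a point or a joint stands for the part that bears it (a point fixed in the world has none). Each returns a list of dicts, best first, with "p" (0 to 1); they miss things now and then, are a little off and sometimes report something else, mostly with a low value. They report only what shows in the picture. A call takes as long as a camera call. They do not tell look-alikes from the thing itself.
- bot.regions_of(label, picture): "region" (480x640 bool, what is visible of it) and "extent" ([centre column, centre row, width, height] in pixels, round what is visible of it).
The state is a dict: "time_s": time; "joint_positions": joint angles; "qvel": joint speeds; "tau": joint torques, N m; "position": TCP position; "tcp_rot": TCP orientation; "force": force on the tool from outside, world axes, zero at the start; "moment": the same for the moment, N m; "opening": opening from 0.0 (shut) to 1.0 (fully open).
Only numpy, scipy, OpenCV 4.12 (cv2) and the standard library are available. Lean on these libraries where they do the work, as an engineer would, in place of code of your own. Each camera call takes 0.05 s, during which the arm holds its last target.

### The job

Fit the charged black battery pack into the bay in the back of the grey readout: tuck its nose under the steel lip against the sprung contacts, rock the heel down until the pack lies fully home and flat, then slide the blue latch shut over the heel. Go gently - the sprung contacts bend and the housing cracks if forced - and leave the gauge, the inserts and the slug where they are.

Things in the scene. Friction and masses are not known exactly. Their poses are not given: they have to be found in the camera images.
- pack: Black battery pack, about 200 g, lying label up. Origin: centre of underside; z up, nose to -x (label chevron points to it), 80 mm over all. Main block x -33 to +32 mm, 40 wide, 32 high. Tongue at the nose: x -33 to -40, 30 wide, 9 high. Ledge at the heel: x +32 to +40, 34 wide, 13.5 high. Grip across the width by the top 15 mm: 17 mm stand out of the bay when home.
- pack_nose (a point): On the pack: middle of the lower edge of the tongue's tip (pack frame -40, 0, 0 mm).
- pack_heel (a point): On the pack: middle of the lower edge of the ledge's end (pack frame +40, 0, 0 mm).
- readout: Grey readout box, 156 x 116 mm, its back 48 mm above the counter, face down on a black rubber mat (220 x 170 x 4 mm); it does not move. Origin: counter level under the middle of the bay; x along the bay from lip end (-x) to latch end (+x), z up. A pack that is home has its axes parallel to these, nose to -x.
- bay (a point): Middle of the bay's floor, 33 mm above the counter, axes as the readout; the origin of a pack that is home lies here (up to 3 mm towards the lip is harmless). Bay 15 mm deep; side walls at y +-20.6 mm (1.2 mm wider than the pack), each with a 2 mm 45-degree lead-in; heel wall at x +40 mm, square-edged.
- lip_edge (a point): Middle of the upper edge of the fixed steel lip, at x -37 mm, 15 mm above the bay's floor. The lip covers the bay outwards (-x) from here, 11.5 mm clear under it, 3.5 mm thick. So the opening is 77 mm long and the 80 mm pack cannot go in level: the tongue goes under the lip with the pack tilted nose down 15 to 20 degrees.
- contacts (a joint): Sprung contact strip under the lip, 36 mm wide, 2.5 to 10.5 mm above the floor. Travel in m: 0 = out (face at x -38 mm), 0.005 = bottomed. 5 N start it, 8 N at 2 mm (pack home), 12.5 N at 5 mm. The heel passes its wall only with it pushed in 2.5 to 4.5 mm (9 to 12 N). A held pack gives some mm: go by the force. The heel rubs on its wall and won't drop by itself: press it down, 6 to 15 N.
- latch (a joint): Blue slide latch on the back at the heel end. Travel in m: 0 = open, 0.0085 = shut; it slides towards the bay (-x of the readout) against 2 N friction and stays where left. Blade 25 mm wide, 4 thick, between two rails 5.5 mm high; it passes 1.5 mm above the ledge of a pack that is home and strikes the ledge if the heel is not down.
- latch_rib (a point): On the latch: on the outer (+x) face of its upright rib, to push on; 4 mm below the rib's top, which is 64 mm above the counter. Rib 20 mm wide, 4 thick, 12 high; open, this face is 56 mm from the bay's middle.
- gauge: Aluminium slide gauge, bar 240 x 28 x 10 mm with a sliding steel jaw, lying on the counter. Origin: centre of the bar's underside. Leave alone.
- insert_a: Purple finger insert, a tube 22 mm across, 36 mm high, standing. Origin: centre of its underside. Leave alone.
- insert_b: The other purple finger insert, same size. Leave alone.
- slug: Tan thumb slug, a cylinder 32 mm across, 70 mm high, standing. Origin: centre of its underside. Leave alone.
Mind the look-alikes: they are no part of the job. There is more than one size of the pack; the one meant has the size given above.

How it is judged:
By the outcome, as a careful person would: the job done as asked, in the order asked, and still so for the second after the job is handed in, with the robot touching nothing.
It also fails if it takes over 64 s, if anything falls off the work surface, if the arm or the gripper's body presses on something with over 40 N, if the wrist force passes 120 N, or if a joint passes its speed limit or range.

## Working session

There is one attempt and no reset: what is moved stays moved. The work goes in short steps, Python scripts to look and compute and a shell command to move; the robot and the scene stay as the last step left them, time stands still between calls to the robot, and variables do not carry over. Pictures are saved under pics/ and viewed, and the job is handed in when it is done.

```bash
ls; mkdir -p pics; python3 - <<'E'
from rig import bot
import cv2,numpy as np
s=bot.read_state(); print({k:np.round(v,4).tolist() for k,v in s.items()})
for n in ["scene","top","wrist"]:
    c=bot.capture(n); cv2.imwrite(f"pics/{n}0.png",c["pixels"]); print(n,c["K"].tolist(),c["k1"],np.round(c["world_to_cam"],4).tolist(),c["shot"])
    np.savez(f"{n}0.npz",**{k:c[k] for k in("pixels","depth","K","k1","world_to_cam")})
E
```

```text
pics
{'time_s': 0.0, 'joint_positions': [62.5382, 30.2766, 82.1561, -0.0007, 67.691, -10.2281], 'qvel': [0.0165, -0.0427, 0.1125, -0.0511, 0.0937, -0.0093], 'tau': [0.0, -44.0045, -17.6591, 0.0632, 0.0581, -0.0002], 'position': [0.185, 0.5966, 0.4038], 'tcp_rot': [[-0.001, -0.9551, 0.2963], [-0.0019, 0.2963, 0.9551], [-1.0, 0.0004, -0.0021]], 'force': [-0.3822, -0.0496, -0.5804], 'moment': [0.0042, -0.0098, 0.0284], 'opening': 1.0003}
scene [[480.44514961718994, 0.0, 320.08230202111395], [0.0, 480.44514961718994, 232.44016795137193], [0.0, 0.0, 1.0]] 0.028499900614604567 [[0.5948, 0.8036, -0.0214, -0.3017], [-0.5042, 0.3937, 0.7686, 0.2255], [0.6261, -0.4465, 0.6393, -1.3888], [0.0, 0.0, 0.0, 1.0]] 1
top [[456.811172555966, 0.0, 322.12246329297426], [0.0, 456.811172555966, 243.73418728737371], [0.0, 0.0, 1.0]] -0.03648911695619273 [[0.0178, -0.9998, -0.0084, -0.013], [0.9914, 0.0166, 0.1301, -0.535], [-0.1299, -0.0106, 0.9915, -1.1061], [0.0, 0.0, 0.0, 1.0]] 2
wrist [[358.92615584059536, 0.0, 314.76910540302424], [0.0, 358.92615584059536, 240.1540786301107], [0.0, 0.0, 1.0]] -0.05754353550517233 [[0.2969, 0.9549, -0.0029, -0.624], [-0.9115, 0.2825, -0.2989, 0.0354], [-0.2846, 0.0914, 0.9543, -0.393], [0.0, 0.0, 0.0, 1.0]] 3
```

View pics/scene0.png

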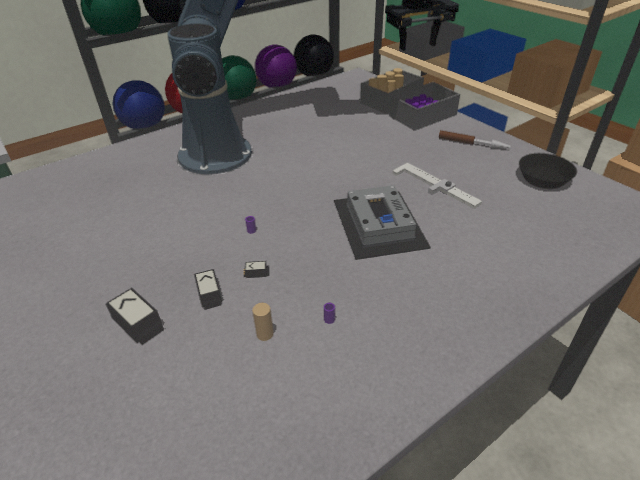

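View pics/top0.png

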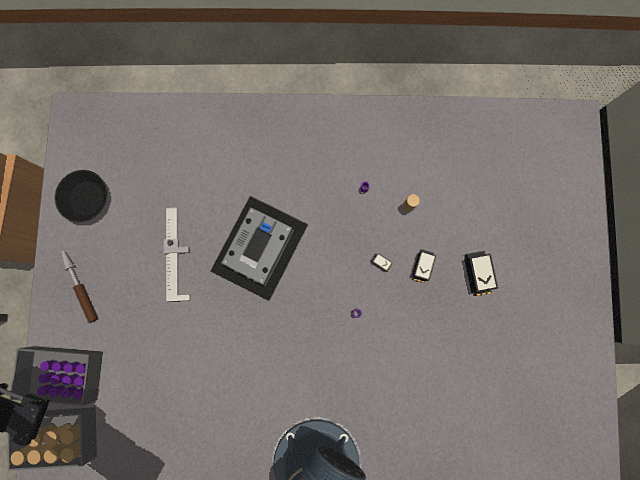

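View pics/wrist0.png

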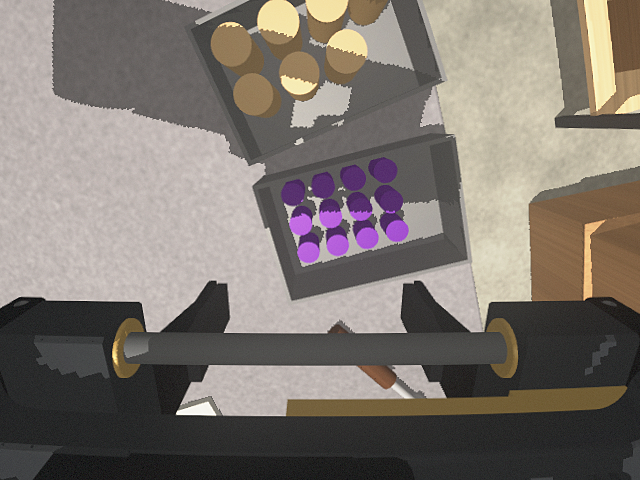

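The scene and top pictures show three black packs with white labels. In the top view they are small at (381,262), medium at (424,265) and large at (480,273). The readout is at (260,247), with its latch at (266,227). I'll measure the sizes next.

```bash
cat > h.py <<'E'
import numpy as np,cv2
def load(n): 
    d=np.load(n); return {k:d[k] for k in d.files}
def save(n,c): np.savez(n,**{k:c[k] for k in("pixels","depth","K","k1","world_to_cam")})
def rays(c,uv):
    uv=np.asarray(uv,float).reshape(-1,2);K=c["K"]
    d=np.c_[(uv[:,0]-K[0,2])/K[0,0],(uv[:,1]-K[1,2])/K[1,1]]
    u=d.copy()
    for _ in range(10): u=d/(1+float(c["k1"])*(u**2).sum(1,keepdims=True))
    return u
def world(c,uv,depth=None,z=None):
    u=rays(c,uv);T=np.linalg.inv(c["world_to_cam"])
    r=np.c_[u[:,0],-u[:,1],-np.ones(len(u))]
    if z is not None:
        d=r@T[:3,:3].T; t=(z-T[2,3])/d[:,2]; return T[:3,3]+d*t[:,None]
    return (r*np.asarray(depth).reshape(-1,1))@T[:3,:3].T+T[:3,3]
def cloud(c):
    v,u=np.mgrid[0:480,0:640]; P=world(c,np.c_[u.ravel(),v.ravel()],c["depth"].ravel()); P=P.reshape(480,640,3); P[c["depth"]<=0]=np.nan; return P
def proj(c,P):
    P=np.atleast_2d(P);q=P@c["world_to_cam"][:3,:3].T+c["world_to_cam"][:3,3]
    u=np.c_[q[:,0],-q[:,1]]/-q[:,2:]; u=u*(1+float(c["k1"])*(u**2).sum(1,keepdims=True))
    return u*[c["K"][0,0],c["K"][1,1]]+c["K"][:2,2]
E
python3 - <<'E'
from rig import bot
from h import *
c=bot.capture("top"); P=cloud(c)
for n in ["pack","readout","latch","gauge","insert_a","slug"]:
    for r in bot.regions_of(n,c):
        m=r["region"]; z=P[...,2][m]; zt=np.nanpercentile(z,90)
        mm=m&(np.abs(P[...,2]-zt)<.006); q=P[mm]
        rc=cv2.minAreaRect((q[:,:2]*1000).astype(np.float32)) if len(q)>3 else None
        print(n,round(r["p"],2),np.round(r["extent"]),"ztop",round(zt,4),rc)
img=c["pixels"]
cv2.imwrite("pics/packs.png",cv2.resize(img[230:310,350:520],None,fx=4.5,fy=4.5,interpolation=cv2.INTER_CUBIC))
cv2.imwrite("pics/ro.png",cv2.resize(img[185:305,200:320],None,fx=5,fy=5,interpolation=cv2.INTER_CUBIC))
E
```

```text
pack 0.86 [481. 274.  28.  45.] ztop 0.0458 ((469.57171630859375, -401.7464599609375), (87.96208190917969, 54.615028381347656), 11.38537311553955)
pack 0.83 [425. 267.  24.  36.] ztop 0.0348 ((486.2630615234375, -258.88934326171875), (40.912620544433594, 65.76587677001953), 73.37447357177734)
pack 0.56 [380. 262.  20.  18.] ztop 0.0236 ((494.04876708984375, -156.05905151367188), (42.5281982421875, 26.3067684173584), 56.25852966308594)
readout 0.6 [261. 249.  97. 106.] ztop 0.0498 ((528.2228393554688, 157.94207763671875), (117.24703979492188, 156.1514892578125), 64.42497253417969)
latch 0.62 [266. 228.  15.  11.] ztop 0.0621 ((574.983154296875, 135.79080200195312), (12.163073539733887, 18.194664001464844), 0.7871667742729187)
gauge 0.78 [176. 254.  23.  91.] ztop 0.0162 ((506.3509521484375, 367.5916442871094), (235.14649963378906, 58.47101974487305), 3.8609511852264404)
gauge 0.66 [266. 229.  10.  12.] ztop 0.0618 ((571.4811401367188, 135.0313720703125), (25.48963737487793, 11.597044944763184), 70.58537292480469)
insert_a 0.58 [365. 188.  12.  14.] ztop 0.0363 ((687.5293579101562, -111.0405502319336), (19.858047485351562, 20.464744567871094), 45.877227783203125)
slug 0.73 [413. 203.  15.  15.] ztop 0.0722 ((642.0926513671875, -223.71861267089844), (30.885515213012695, 28.82222557067871), 66.457763671875)
```

View pics/packs.png

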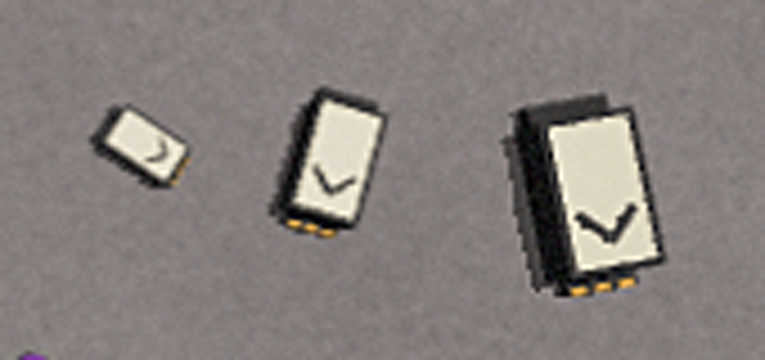

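View pics/ro.png

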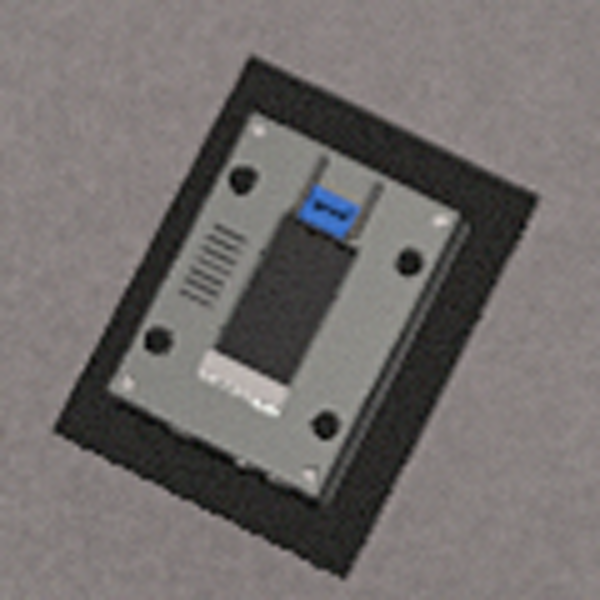

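Pack candidates in the top picture:
- **Small (381,262):** label about 43×26 mm, top at 24 mm.
- **Medium (425,266):** block about 66×41 mm, top at about 33 mm. This matches the given 65×40×32 mm.
- **Large (481,273):** about 88×55 mm.

So the medium one is the pack I want, and the crop shows its chevron and gold contacts (the nose) pointing towards the robot. The readout crop shows the lip (steel) at the lower end of the bay and the blue latch at the upper end.

Next I'll get precise poses.

```bash
python3 - <<'E'
from rig import bot
from h import *
s=bot.read_state(); R=np.array(s["tcp_rot"]);p=np.array(s["position"])
w=load("wrist0.npz");T=np.linalg.inv(w["world_to_cam"])
print("cam in tool",R.T@(T[:3,3]-p)); print("cam axes in tool (cols x,y,-z)\n",np.round(R.T@(T[:3,:3]*[1,1,-1]),3))
for n in ["top","scene"]:
    c=load(n+"0.npz");P=cloud(c);b=c["pixels"].astype(int)
    # white labels
    cc=P[...,:2]-[0.486,-0.259]
    m=(np.linalg.norm(cc,axis=-1)<.05)&(P[...,2]>.024)
    lab=m&(b.min(-1)>150)
    for nm,k in (("blk",m),("label",lab)):
        q=P[k]; 
        print(n,nm,k.sum(),cv2.minAreaRect((q[:,:2]*1000).astype(np.float32)),np.round(np.percentile(q[:,2],[10,50,90]),4))
    m=(np.linalg.norm(P[...,:2]-[.528,.158],axis=-1)<.12)&(np.abs(P[...,2]-.05)<.005)
    q=P[m]; print(n,"readout",cv2.minAreaRect((q[:,:2]*1000).astype(np.float32)),np.median(q[:,2]))
    bl=(np.linalg.norm(P[...,:2]-[.528,.158],axis=-1)<.12)&(b[...,0]>120)&(b[...,0]-b[...,2]>70)
    print("blue",np.argwhere(bl).mean(0)[::-1],np.nanmean(P[bl],0),np.nanmax(P[bl][:,2]))
    print("tablez",np.nanmedian(P[...,2][(np.abs(P[...,0]-.5)<.1)&(np.abs(P[...,1])<.03)]))
E
```

```text
cam in tool [0.0208996 0.0832898 0.0001929]
cam axes in tool (cols x,y,-z)
 [[ 0.003  0.299  0.954]
 [-0.001  0.954 -0.299]
 [ 1.    -0.    -0.003]]
top blk 439 ((486.17822265625, -258.91802978515625), (41.04478073120117, 65.49137878417969), 73.96202087402344) [0.0291 0.0322 0.0351]
top label 289 ((486.16986083984375, -259.962890625), (33.96406936645508, 59.01517868041992), 74.38329315185547) [0.0292 0.0322 0.0354]
top readout ((528.1455078125, 157.87225341796875), (117.08174896240234, 155.83807373046875), 64.1532974243164) 0.04824279944534049
blue [265.44615385 226.92307692] [0.57207733 0.13679312 0.05459268] 0.06831944214125207
tablez -0.0001940193559946124
scene blk 536 ((484.6197509765625, -262.2120056152344), (39.657371520996094, 69.37700653076172), 73.76172637939453) [0.0297 0.032  0.0336]
scene label 277 ((484.228515625, -261.62725830078125), (30.45933723449707, 58.946136474609375), 73.40203094482422) [0.0309 0.0322 0.0338]
scene readout ((526.9573974609375, 157.4398956298828), (116.88551330566406, 160.8094940185547), 64.35992431640625) 0.04773782801622117
blue [385.94285714 218.45714286] [0.57348116 0.13199531 0.05503781] 0.06479106465040296
tablez -0.0003752166259585188
```

```bash
python3 -m crank '[{"offset":[0.004,-0.04,-0.0245],"spin":0},{"offset":[0.004,-0.04,-0.0245],"spin":0},{"offset":[0.004,-0.04,-0.0245],"spin":0},{"offset":[0.004,-0.04,-0.0245],"spin":0},{"offset":[0.004,-0.04,-0.0245],"spin":0},{"offset":[0.004,-0.04,-0.0245],"spin":0},{"offset":[0.004,-0.04,-0.0245],"spin":0},{"offset":[0.004,-0.04,-0.0245],"spin":0},{"offset":[0.004,-0.04,-0.0245],"spin":0},{"offset":[0.004,-0.04,-0.0245],"spin":0},{"offset":[0.004,-0.04,-0.0245],"spin":0},{"offset":[0.004,-0.04,-0.0245],"spin":0}]' -
python3 -m crank '[{"offset":[0,-0.037,-0.024],"spin":0},{"offset":[0,0,0],"spin":0},{"offset":[0,0,0],"spin":0}]' -
python3 - <<'E'
from rig import bot
from h import *
c=bot.capture("wrist"); save("w1.npz",c); cv2.imwrite("pics/w1.png",c["pixels"]); print(bot.read_state()["position"],bot.read_state()["time_s"])
E
```

```text
time_s: 1.7
position: [0.5576, 0.1722, 0.3568]
tcp_rot: [[0.001, -0.955, 0.297], [0.0, 0.297, 0.955], [-1.0, -0.0, 0.0]]
force: [0.4, 0.4, -0.1]
opening: 1.004
time_s: 2.0
position: [0.5851, 0.139, 0.3565]
tcp_rot: [[-0.001, -0.954, 0.299], [0.0, 0.299, 0.954], [-1.0, 0.001, 0.0]]
force: [-0.5, -0.1, -0.2]
opening: 0.998
[0.58425878 0.14002672 0.35649726] 2.05
```

View pics/w1.png

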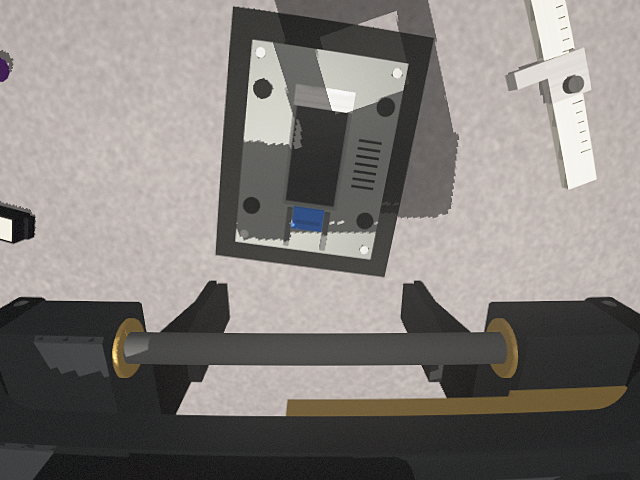

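The wrist view shows the readout: lip at (325,98), bay from about (297,107) to (338,206), blue latch at (307,218), and the gauge at right. I'll measure the bay from this.

```bash
python3 - <<'E'
from h import *
c=load("w1.npz");P=cloud(c)
near=(np.linalg.norm(P[...,:2]-[.528,.158],axis=-1)<.12)
m=near&(np.abs(P[...,2]-.048)<.006); q=P[m]; print("readout",cv2.minAreaRect((q[:,:2]*1000).astype(np.float32)),np.median(q[:,2]))
fl=near&(np.abs(P[...,2]-.033)<.005)
lab,n=cv2.connectedComponents(fl.astype(np.uint8))[1],0
nl,lab,st,ce=cv2.connectedComponentsWithStats(fl.astype(np.uint8))
for i in range(1,nl):
    if st[i,4]>300:
        q=P[lab==i];print("floor",st[i],cv2.minAreaRect((q[:,:2]*1000).astype(np.float32)),np.median(q[:,2]),np.median(q[:,:2],0))
im=c["pixels"]; cv2.imwrite("pics/w1z.png",cv2.resize(im[30:270,220:420],None,fx=2.5,fy=2.5,interpolation=cv2.INTER_CUBIC)[:600])
ct=np.array([.528,.158]);
for nm,ctr,yaw in (("est",[.528,.158],-25.8),):
    a=np.deg2rad(yaw);ex=np.array([np.cos(a),np.sin(a)]);ey=np.array([-ex[1],ex[0]])
    im2=cv2.resize(im,None,fx=3,fy=3,interpolation=cv2.INTER_CUBIC)
    for x,y,z in [(-37,-20,48),(-37,20,48),(40,-20.6,48),(40,20.6,48),(78,58,48),(78,-58,48),(-78,58,48),(-78,-58,48),(56,10,64),(56,-10,64)]:
        w=np.r_[np.array(ctr)+ex*x/1000+ey*y/1000,z/1000]; u=proj(c,w)[0]*3+1
        cv2.drawMarker(im2,tuple(int(v) for v in u),(0,0,255),cv2.MARKER_CROSS,12,1)
    cv2.imwrite("pics/w1o.png",im2[0:800,640:1290][:, :][:, :])
E
python3 -c "
import cv2;i=cv2.imread('pics/w1o.png');cv2.imwrite('pics/w1o2.png',i[80:680])"
```

```text
readout ((527.2496948242188, 158.0889434814453), (116.82160949707031, 156.87655639648438), 64.47109985351562) 0.04804655402472563
floor [ 285  106   63  103 4872] ((528.4379272460938, 157.2921142578125), (41.645912170410156, 77.95378875732422), 64.5540771484375) 0.033014453980549724 [0.52692484 0.1577212 ]
```

View pics/w1o2.png

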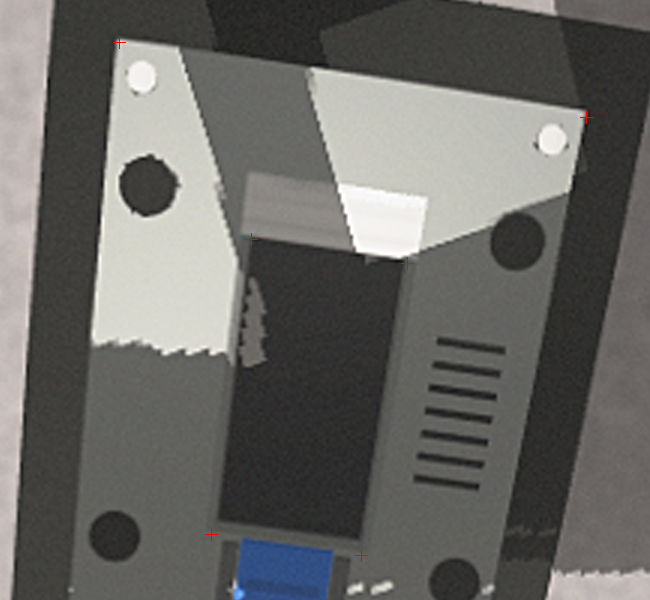

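```bash
python3 -m crank '[{"offset":[0.0056,-0.0076,-0.041],"spin":-0.002},{"offset":[0.0056,-0.0076,-0.041],"spin":-0.002},{"offset":[0.0056,-0.0076,-0.041],"spin":-0.002},{"offset":[0.0056,-0.0076,-0.041],"spin":-0.002},{"offset":[0.0056,-0.0076,-0.041],"spin":-0.002},{"offset":[0.0056,-0.0076,-0.041],"spin":-0.002},{"offset":[0.0056,-0.0076,-0.041],"spin":-0.002},{"offset":[0.0056,-0.0076,-0.041],"spin":-0.002},{"offset":[0.0056,-0.0076,-0.041],"spin":-0.002},{"offset":[0.0056,-0.0076,-0.041],"spin":-0.002},{"offset":[0,0,0],"spin":0},{"offset":[0,0,0],"spin":0}]' 0.070
python3 - <<'E'
from rig import bot
from h import *
c=bot.capture("wrist"); save("w2.npz",c); cv2.imwrite("pics/w2.png",c["pixels"]); s=bot.read_state();print(s["position"],s["time_s"],np.round(s["tcp_rot"],4).tolist())
P=cloud(c);b=c["pixels"].astype(int)
m=(np.linalg.norm(P[...,:2]-[.486,-.259],axis=-1)<.055)&(np.abs(P[...,2]-.032)<.004)
for k in (m,m&(b.min(-1)>130)):
    q=P[k];print(k.sum(),cv2.minAreaRect((q[:,:2]*1000).astype(np.float32)),np.median(q[:,2]))
E
```

```text
time_s: 3.25
position: [0.5393, -0.2736, 0.3006]
tcp_rot: [[-0.001, -0.961, 0.277], [0.001, 0.277, 0.961], [-1.0, 0.001, 0.001]]
force: [-0.1, 1.1, 0.2]
opening: 0.806
[ 0.53939628 -0.27269285  0.30069116] 3.3 [[-0.0011, -0.9611, 0.2761], [0.0016, 0.2761, 0.9611], [-1.0, 0.0015, 0.0013]]
5598 ((485.7392883300781, -260.7901611328125), (40.27717971801758, 65.28062438964844), 73.69119262695312) 0.032306488848085624
3657 ((483.3337707519531, -261.9114990234375), (36.64601135253906, 61.1998405456543), 73.82184600830078) 0.03239267166052692
```

View pics/w2.png

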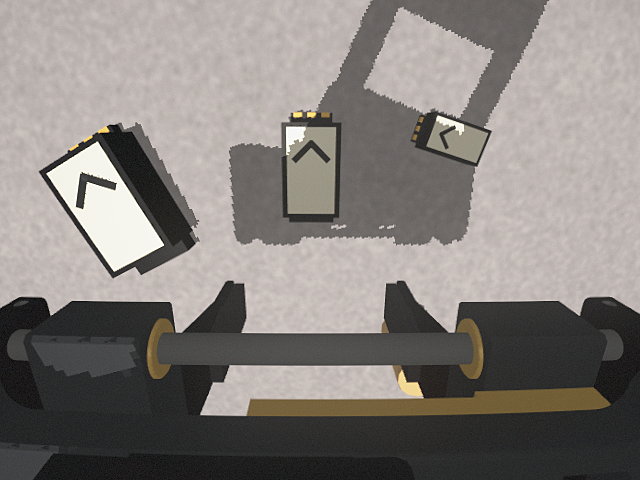

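The wrist view shows the medium pack at (311,170), nose up in the picture, with the small look-alike at (455,138) and the large one at (115,205). Top and wrist measurements agree to about 2 mm. I'll descend and grip at about 3 mm on the heel side of the middle, with the tips 19 mm up.

```bash
python3 -m crank '[{"offset":[0.01,0.0171,-0.0009],"spin":0},{"offset":[0.01,0.0171,-0.0009],"spin":0},{"offset":[0.01,0.0171,-0.0009],"spin":0},{"offset":[0.015,0,0],"spin":0},{"offset":[0.015,0,0],"spin":0},{"offset":[0.015,0,0],"spin":0},{"offset":[0.012,0,0],"spin":0},{"offset":[0.007,0,0],"spin":0},{"offset":[0.005,0,0],"spin":0},{"offset":[0,0,0],"spin":0},{"offset":[0,0,0],"spin":0}]' 0.070
python3 - <<'E'
from rig import bot
from h import *
c=bot.capture("wrist"); save("w3.npz",c); cv2.imwrite("pics/w3.png",c["pixels"]); s=bot.read_state();print(s["position"],s["time_s"],s["force"],s["opening"])
E
```

```text
time_s: 4.4
position: [0.4897, -0.2628, 0.202]
tcp_rot: [[0.0, -0.961, 0.277], [-0.0, 0.277, 0.961], [-1.0, -0.001, -0.0]]
force: [0.1, -0.2, 0.1]
opening: 0.804
[ 0.48970545 -0.26298031  0.20218064] 4.45 [-0.19594167  0.08488972 -0.34554071] 0.8056477766637322
```

View pics/w3.png

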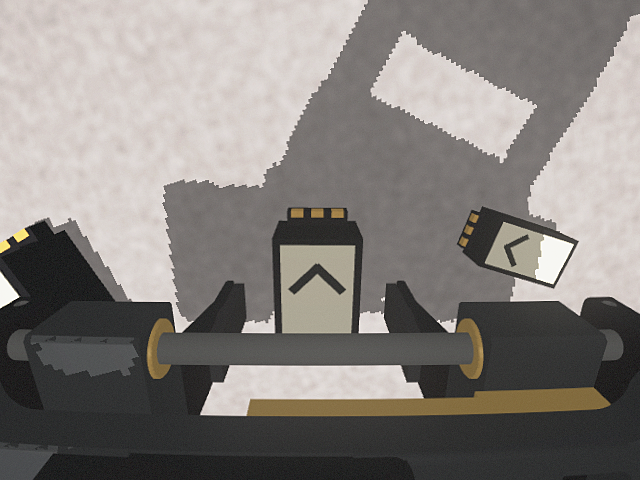

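The pack is centred between the fingers: label at (318,290), finger tips at 240 and 390. Closing.

```bash
python3 -m crank '[{"offset":[0,0,0],"spin":0},{"offset":[0,0,0],"spin":0},{"offset":[0,0,0],"spin":0},{"offset":[0,0,0],"spin":0},{"offset":[0,0,0],"spin":0},{"offset":[0,0,0],"spin":0}]' 0.02
python3 -m crank '[{"offset":[-0.01,0,0],"spin":0},{"offset":[-0.02,0,0],"spin":0},{"offset":[-0.02,0,0],"spin":0},{"offset":[-0.02,0,0],"spin":0},{"offset":[0,0,0],"spin":0}]' -
```

```text
time_s: 5.05
position: [0.4895, -0.2628, 0.2018]
tcp_rot: [[-0.0, -0.961, 0.277], [0.0, 0.277, 0.961], [-1.0, 0.0, 0.0]]
force: [-0.4, 1.2, 1.8]
opening: 0.453
time_s: 5.55
position: [0.4902, -0.2634, 0.2744]
tcp_rot: [[0.004, -0.961, 0.277], [-0.004, 0.277, 0.961], [-1.0, -0.005, -0.002]]
force: [1.4, 0.0, -2.3]
opening: 0.453
```

```bash
python3 -m crank '[{"offset":[-0.0012,0.0157,0.0391],"spin":0},{"offset":[-0.0012,0.0157,0.0391],"spin":0},{"offset":[-0.0012,0.0157,0.0391],"spin":0},{"offset":[-0.0012,0.0157,0.0391],"spin":0},{"offset":[-0.0012,0.0157,0.0391],"spin":0},{"offset":[-0.0012,0.0157,0.0391],"spin":0},{"offset":[-0.0012,0.0157,0.0391],"spin":0},{"offset":[-0.0012,0.0157,0.0391],"spin":0},{"offset":[-0.0012,0.0157,0.0391],"spin":0},{"offset":[-0.0012,0.0157,0.0391],"spin":0},{"offset":[-0.0012,0.0157,0.0391],"spin":0}]' -
python3 -m crank '[{"offset":[0,0,0],"spin":0.0555},{"offset":[0,0,0],"spin":0.0555},{"offset":[0,0,0],"spin":0.0555},{"offset":[0,0,0],"spin":0},{"offset":[0,0,0],"spin":0}]' -
python3 - <<'E'
from rig import bot
from h import *
for n in ("wrist","top","scene"):
    c=bot.capture(n); save(n+"4.npz",c); cv2.imwrite(f"pics/{n}4.png",c["pixels"])
s=bot.read_state();print(s["position"],s["time_s"],s["force"],s["opening"],np.round(s["tcp_rot"],4).tolist())
E
```

```text
time_s: 6.65
position: [0.4421, 0.1999, 0.2843]
tcp_rot: [[-0.001, -0.961, 0.277], [-0.0, 0.277, 0.961], [-1.0, 0.001, -0.001]]
force: [0.7, -0.2, -2.5]
opening: 0.456
time_s: 7.15
position: [0.4426, 0.1982, 0.2845]
tcp_rot: [[-0.001, -0.902, 0.431], [-0.0, 0.431, 0.902], [-1.0, 0.001, -0.001]]
force: [0.3, -1.2, -2.0]
opening: 0.456
[0.4427568  0.19806878 0.28478025] 7.3 [-0.08709374 -0.38581026 -1.92588986] 0.4571115297074845 [[-0.0003, -0.9017, 0.4323], [-0.0001, 0.4323, 0.9017], [-1.0, 0.0003, -0.0002]]
```

View pics/wrist4.png

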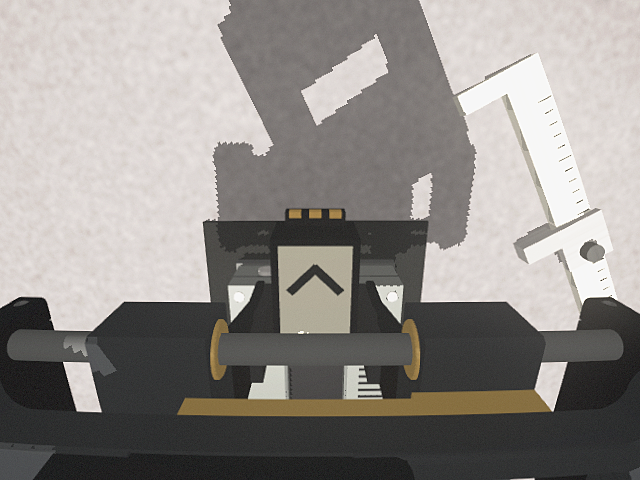

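View pics/scene4.png

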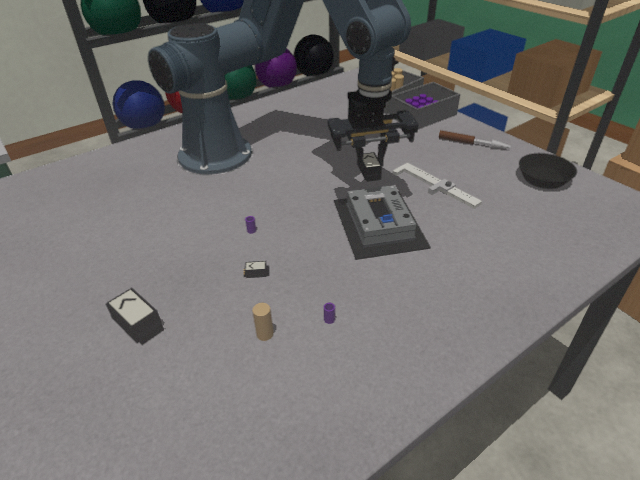

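View pics/top4.png

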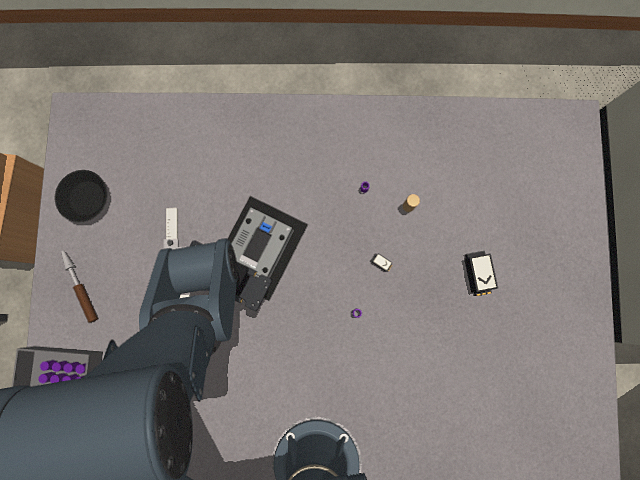

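The pack is held level. In the wrist view its label is at (318,290) and the mat spans columns 205–427, so it is aligned. The tool can't tilt, so I'll tilt the pack in the pads by pressing its heel softly on the housing edge at the lip end.

```bash
python3 -m crank '[{"offset":[0.012,0,0],"spin":0},{"offset":[0.012,0,0],"spin":0},{"offset":[0.006,0,0],"spin":0},{"offset":[0,0,0],"spin":0}]' -
python3 -m crank '[{"offset":[0.002,0,0],"spin":0},{"offset":[0.002,0,0],"spin":0},{"offset":[0,0,0],"spin":0}]' -
```

```text
time_s: 7.7
position: [0.4426, 0.198, 0.2542]
tcp_rot: [[-0.002, -0.902, 0.433], [-0.0, 0.433, 0.902], [-1.0, 0.002, -0.001]]
force: [0.4, -0.2, -1.8]
opening: 0.457
time_s: 8.0
position: [0.4428, 0.1983, 0.2511]
tcp_rot: [[0.0, -0.902, 0.433], [0.0, 0.433, 0.902], [-1.0, -0.0, 0.0]]
force: [-1.0, -0.7, -1.8]
opening: 0.459
```

```bash
python3 -m crank '[{"offset":[0.001,0,0],"spin":0},{"offset":[0,0,0],"spin":0}]' -
python3 -m crank '[{"offset":[0.001,0,0],"spin":0},{"offset":[0,0,0],"spin":0}]' -
```

```text
time_s: 8.2
position: [0.4428, 0.1983, 0.25]
tcp_rot: [[0.0, -0.902, 0.432], [0.0, 0.432, 0.902], [-1.0, -0.0, 0.0]]
force: [-0.1, 0.3, -1.7]
opening: 0.456
time_s: 8.4
position: [0.4427, 0.1983, 0.2497]
tcp_rot: [[0.001, -0.902, 0.432], [0.0, 0.432, 0.902], [-1.0, -0.0, 0.0]]
force: [-1.5, -0.5, 5.3]
opening: 0.456
```

```bash
python3 -m crank '[{"offset":[0.0005,0.0003,0],"spin":0},{"offset":[0,0,0],"spin":0}]' -
python3 -m crank '[{"offset":[0.0005,0.0003,0],"spin":0},{"offset":[0,0,0],"spin":0}]' -
```

```text
time_s: 8.6
position: [0.4425, 0.1984, 0.2496]
tcp_rot: [[0.001, -0.902, 0.432], [-0.0, 0.432, 0.902], [-1.0, -0.001, 0.0]]
force: [-2.2, -0.1, 8.2]
opening: 0.459
time_s: 8.8
position: [0.4423, 0.1984, 0.2495]
tcp_rot: [[0.002, -0.902, 0.432], [-0.0, 0.432, 0.902], [-1.0, -0.002, 0.001]]
force: [-1.4, -1.2, 12.3]
opening: 0.455
```

```bash
python3 -m crank '[{"offset":[0.0003,0.0002,0],"spin":0},{"offset":[0,0,0],"spin":0}]' 0.038
python3 - <<'E'
from rig import bot
from h import *
c=bot.capture("wrist");P=cloud(c);b=c["pixels"].astype(int);s=bot.read_state();R=np.array(s["tcp_rot"]);p=np.array(s["position"])
Q=(P-p)@R
v,u=np.mgrid[0:480,0:640]
m=(b.min(-1)>110)&(np.ptp(b,axis=-1)<50)&(u>282)&(u<350)&(v>250)&(v<325)&(np.abs(Q[...,0]-.155)<.03)
q=Q[m];q=q[np.abs(q[:,0]-np.median(q[:,0]))<.02]
A=np.c_[q[:,1],q[:,2],np.ones(len(q))];k=np.linalg.lstsq(A,q[:,0],rcond=None)[0]
print(m.sum(),"tilt deg nose down",np.degrees(np.arctan(k[0])),"roll",np.degrees(np.arctan(k[1])),"label depth at y=0",k[2],s["force"])
cv2.imwrite("pics/w5.png",c["pixels"])
E
```

```text
time_s: 9.0
position: [0.4422, 0.1985, 0.2494]
tcp_rot: [[0.002, -0.902, 0.432], [-0.0, 0.432, 0.902], [-1.0, -0.002, 0.001]]
force: [-1.8, -2.2, 13.6]
opening: 0.458
4296 tilt deg nose down 0.4886819494548728 roll 0.23056680852007566 label depth at y=0 0.169420406804784 [-3.41862092 -1.61035777 12.94185637]
```

```bash
python3 -m crank '[{"offset":[0.0005,0.0003,0],"spin":0},{"offset":[0,0,0],"spin":0}]' -
cat > tilt.py <<'E'
from rig import bot
from h import *
import sys
def tilt(name=None):
    c=bot.capture("wrist");P=cloud(c);b=c["pixels"].astype(int);s=bot.read_state();R=np.array(s["tcp_rot"]);p=np.array(s["position"])
    Q=(P-p)@R; v,u=np.mgrid[0:480,0:640]
    m=(b.min(-1)>100)&(np.ptp(b,axis=-1)<50)&(u>280)&(u<355)&(v>225)&(v<325)&(np.abs(Q[...,0]-.16)<.03)&(np.abs(Q[...,2])<.02)
    q=Q[m]
    for _ in range(4):
        A=np.c_[q[:,1],q[:,2],np.ones(len(q))];k=np.linalg.lstsq(A,q[:,0],rcond=None)[0]
        r=np.abs(q[:,0]-A@k); q=q[r<max(.0015,2*np.median(r))]
    print(len(q),"tilt nose down %.2f roll %.2f depth0 %.4f"%(np.degrees(np.arctan(k[0])),np.degrees(np.arctan(k[1])),k[2]),"zc",q[:,2].mean(),"ymax",q[:,1].max(),"F",np.round(s["force"],1),"p",np.round(p,4),"t",s["time_s"])
    if name: cv2.imwrite(f"pics/{name}.png",c["pixels"]); save(name+".npz",c)
    return c
if __name__=="__main__": tilt(sys.argv[1] if len(sys.argv)>1 else None)
E
python3 tilt.py
```

```text
time_s: 9.25
position: [0.4418, 0.1986, 0.249]
tcp_rot: [[0.002, -0.902, 0.432], [-0.0, 0.432, 0.902], [-1.0, -0.002, 0.001]]
force: [-3.3, -1.6, 14.6]
opening: 0.451
4926 tilt nose down 1.54 roll 0.10 depth0 0.1693 zc 0.0006568631284336602 ymax 0.034218341922626475 F [-3.3 -1.7 14.7] p [0.4418 0.1987 0.249 ] t 9.3
```

Slip begins at about 15 N on the sensor and the force is levelling off. I'll go on slowly.

```bash
python3 -m crank '[{"offset":[0.0005,0.0003,0],"spin":0},{"offset":[0.0005,0.0003,0],"spin":0},{"offset":[0,0,0],"spin":0}]' -
python3 tilt.py
```

```text
time_s: 9.6
position: [0.4411, 0.199, 0.2481]
tcp_rot: [[0.002, -0.902, 0.432], [0.0, 0.432, 0.902], [-1.0, -0.001, 0.001]]
force: [-3.5, -1.2, 14.8]
opening: 0.458
4970 tilt nose down 3.73 roll 0.17 depth0 0.1690 zc 0.0006658843617285275 ymax 0.034409620307748995 F [-3.3 -0.8 14.8] p [0.4411 0.199  0.2481] t 9.65
```

```bash
python3 -m crank '[{"offset":[0.0008,0.0004,0],"spin":0},{"offset":[0.0008,0.0004,0],"spin":0},{"offset":[0.0008,0.0004,0],"spin":0},{"offset":[0,0,0],"spin":0}]' -
python3 tilt.py
```

```text
time_s: 10.05
position: [0.4396, 0.1998, 0.2456]
tcp_rot: [[0.0, -0.902, 0.433], [0.0, 0.433, 0.902], [-1.0, -0.0, 0.001]]
force: [-4.3, 1.8, 15.7]
opening: 0.455
5164 tilt nose down 9.18 roll 0.04 depth0 0.1682 zc 0.0006680715865313749 ymax 0.034968144449064716 F [-5.1  1.  16. ] p [0.4396 0.1998 0.2456] t 10.1
```

```bash
python3 -m crank '[{"offset":[0.0008,0.0005,0],"spin":0},{"offset":[0.0008,0.0005,0],"spin":0},{"offset":[0.0008,0.0005,0],"spin":0},{"offset":[0.0008,0.0005,0],"spin":0},{"offset":[0,0,0],"spin":0}]' -
python3 tilt.py
```

```text
time_s: 10.6
position: [0.4376, 0.2007, 0.2422]
tcp_rot: [[0.0, -0.902, 0.433], [0.001, 0.433, 0.902], [-1.0, 0.0, 0.001]]
force: [-4.3, 0.8, 14.4]
opening: 0.453
5316 tilt nose down 16.27 roll 0.11 depth0 0.1670 zc 0.0005511934547709941 ymax 0.03530400741563399 F [-4.2  0.8 13.9] p [0.4377 0.2007 0.2423] t 10.65
```

```bash
python3 -m crank '[{"offset":[0.0006,0.0004,0],"spin":0},{"offset":[0,0,0],"spin":0}]' -
python3 -m crank '[{"offset":[-0.004,0,0],"spin":0},{"offset":[-0.012,0,0],"spin":0},{"offset":[-0.015,0,0],"spin":0},{"offset":[-0.01,0,0],"spin":0},{"offset":[0,0,0],"spin":0},{"offset":[0,0,0],"spin":0}]' -
python3 tilt.py w6
```

```text
time_s: 10.85
position: [0.4373, 0.2008, 0.2416]
tcp_rot: [[0.0, -0.902, 0.433], [0.001, 0.433, 0.902], [-1.0, 0.0, 0.0]]
force: [-4.7, 1.8, 15.1]
opening: 0.456
time_s: 11.45
position: [0.438, 0.2005, 0.2811]
tcp_rot: [[0.001, -0.902, 0.433], [0.0, 0.433, 0.902], [-1.0, -0.0, 0.0]]
force: [-0.6, -0.4, -2.5]
opening: 0.456
5339 tilt nose down 16.74 roll 0.00 depth0 0.1667 zc 0.0007831416763583404 ymax 0.03504450212724547 F [ 1.   0.3 -1.6] p [0.4378 0.2004 0.2808] t 11.5
```

View pics/w6.png

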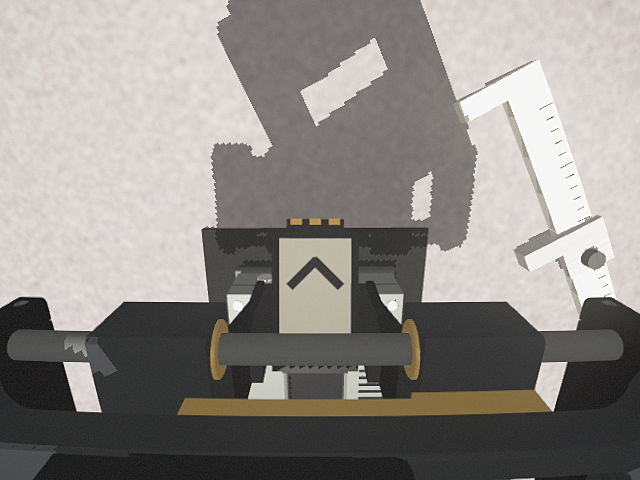

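The pack is now tilted about 16.7° nose down, with the label edge at (315,238) and the gold tongue at (315,222). I'll check the pack pose in the tool frame with a model overlay.

```bash
cat > ov.py <<'E'
from h import *
def ov(npz,p,R,th,L=(.0350,.1772),zc=.0007,out=None,crop=(200,180,440,360),f=2.5):
    c=load(npz) if isinstance(npz,str) else npz; im=cv2.resize(c["pixels"],None,fx=f,fy=f,interpolation=cv2.INTER_CUBIC)
    t=np.deg2rad(th);n=np.array([np.cos(t),np.sin(t)]);u=np.array([np.sin(t),-np.cos(t)])
    def W(x,y,z): # pack mm -> world
        q=np.array(L)+n*(-30-x)/1000+u*(z-32)/1000
        return np.array(p)+np.array(R)@np.array([q[1],q[0],zc+y/1000])
    def ln(a,b,col):
        A=proj(c,W(*a))[0]*f;B=proj(c,W(*b))[0]*f;cv2.line(im,tuple(int(round(v)) for v in A),tuple(int(round(v)) for v in B),col,1,cv2.LINE_AA)
    for z in (32,):
        for a,b in (((-33,-20,z),(-33,20,z)),((-33,-20,z),(32,-20,z)),((-33,20,z),(32,20,z)),((32,20,z),(32,-20,z))): ln(a,b,(0,0,255))
    for z in (0,9):
        for a,b in (((-40,-15,z),(-40,15,z)),((-33,-15,z),(-40,-15,z)),((-33,15,z),(-40,15,z))): ln(a,b,(0,255,0))
    ln((-33,-20,32),(-33,-20,0),(0,0,255));ln((-33,20,32),(-33,20,0),(0,0,255))
    x0,y0,x1,y1=[int(v*f) for v in crop]; cv2.imwrite(out,im[y0:y1,x0:x1]); return W
def ro(c,im,f,ctr=(.5273,.158),yaw=-25.6): pass
E
python3 - <<'E'
from ov import *
R=[[0,-.902,.4325],[0,.4325,.902],[-1,0,0]]
W=ov("w6.npz",[.4379,.2004,.2810],R,16.74,out="pics/ov6.png")
print(W(-40,0,0),W(40,0,0))
E
```

```text
[0.40630868 0.21632429 0.07027582] [0.47541065 0.18319058 0.09331815]
```

View pics/ov6.png

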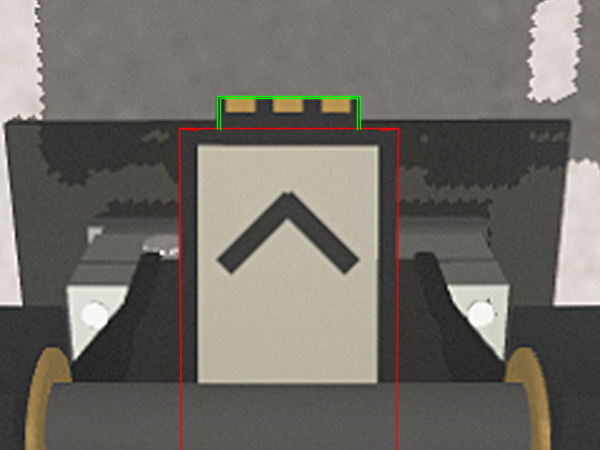

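The overlay fits the picture within about a pixel, so the nose edge lies at tool (y 35.4, depth 210.7) mm. Now I'll move over the bay.

```bash
python3 -m crank '[{"offset":[0,-0.02,0],"spin":0},{"offset":[0,-0.03,0],"spin":0},{"offset":[0,-0.03,0],"spin":0},{"offset":[0,-0.022,-0.0003],"spin":0},{"offset":[0,0,0],"spin":0},{"offset":[0,0,0],"spin":0}]' -
python3 tilt.py w7; python3 - <<'E'
from rig import bot
from ov import *
s=bot.read_state(); R=s["tcp_rot"];p=s["position"]
W=ov("w7.npz",p,R,16.74,out="pics/ov7.png",crop=(200,120,440,330))
def rr(w): d=np.array(w)[:2]-[.5273,.158]; return np.round(1000*np.array([d@[.9018,-.4321],d@[.4321,.9018],w[2]]),1)
print("nose",rr(W(-40,0,0)),"heel",rr(W(40,0,0)),np.round(R,4).tolist())
c=load("w7.npz");P=cloud(c);d=P[...,:2]-[.5273,.158];X=d@[.9018,-.4321];Y=d@[.4321,.9018]
# lip sides: top-face points beyond lip
m=(np.abs(P[...,2]-.048)<.004)&(np.abs(X)<.09)&(np.abs(Y)<.07)
print("top pts X",np.percentile(X[m],[.5,99.5]),"Y",np.percentile(Y[m&(X<-.05)],[.5,99.5]))
E
```

```text
time_s: 12.1
position: [0.5293, 0.1559, 0.2799]
tcp_rot: [[-0.003, -0.901, 0.433], [-0.0, 0.433, 0.901], [-1.0, 0.003, -0.001]]
force: [-0.5, -1.7, -2.0]
opening: 0.458
5365 tilt nose down 16.78 roll 0.10 depth0 0.1673 zc 0.0007891968027576042 ymax 0.03441214492606546 F [ 0.1  0.3 -2.2] p [0.5286 0.1562 0.28  ] t 12.15
nose [-34.1  -0.7  69.4] heel [42.6 -0.7 92.2] [[-0.0037, -0.9015, 0.4328], [-0.0001, 0.4328, 0.9015], [-1.0, 0.0033, -0.0017]]
top pts X [-0.07804679  0.03638987] Y [-0.05752687  0.05742641]
```

View pics/ov7.png

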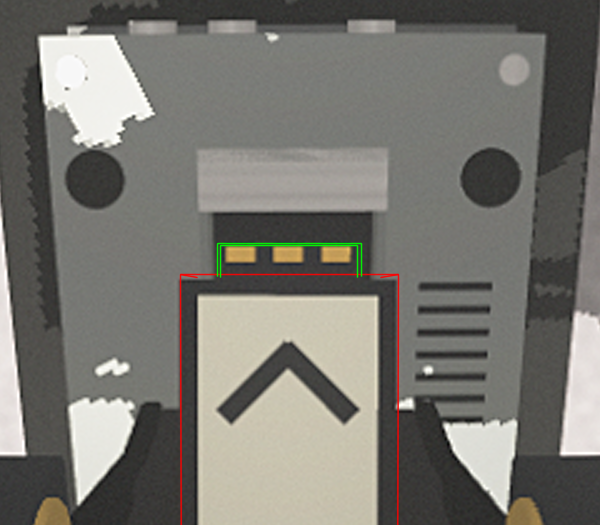

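The overlay shows the tongue (crop 217–361, mid 288) over the bay opening (213–373, mid 293), so the pack should shift about 1 mm to +y. The lip is at crop rows 148–212. I'll correct that and go down partway.

```bash
python3 -m crank '[{"offset":[0.005,-0.0014,0.0009],"spin":0},{"offset":[0.006,0,0],"spin":0},{"offset":[0.006,0,0],"spin":0},{"offset":[0.004,0,0],"spin":0},{"offset":[0,0,0],"spin":0},{"offset":[0,0,0],"spin":0}]' -
python3 tilt.py w8; python3 - <<'E'
from rig import bot
from ov import *
s=bot.read_state(); R=s["tcp_rot"];p=s["position"]
W=ov("w8.npz",p,R,16.74,out="pics/ov8.png",crop=(200,120,440,330))
def rr(w): d=np.array(w)[:2]-[.5273,.158]; return np.round(1000*np.array([d@[.9018,-.4321],d@[.4321,.9018],w[2]]),1)
print("nose",rr(W(-40,0,0)),"heel",rr(W(40,0,0)),np.round(R,4).tolist())
E
```

```text
time_s: 12.75
position: [0.5314, 0.1564, 0.2598]
tcp_rot: [[-0.0, -0.902, 0.432], [-0.0, 0.432, 0.902], [-1.0, 0.0, -0.0]]
force: [0.1, -0.5, -1.9]
opening: 0.459
5395 tilt nose down 16.71 roll 0.22 depth0 0.1671 zc 0.0006450061982097296 ymax 0.0354874234324474 F [ 0.1 -0.4 -1.7] p [0.5315 0.1564 0.26  ] t 12.8
nose [-30.8   1.1  49.3] heel [45.8  1.1 72.3] [[0.0002, -0.9016, 0.4325], [0.0, 0.4325, 0.9016], [-1.0, -0.0001, 0.0001]]
```

View pics/ov8.png

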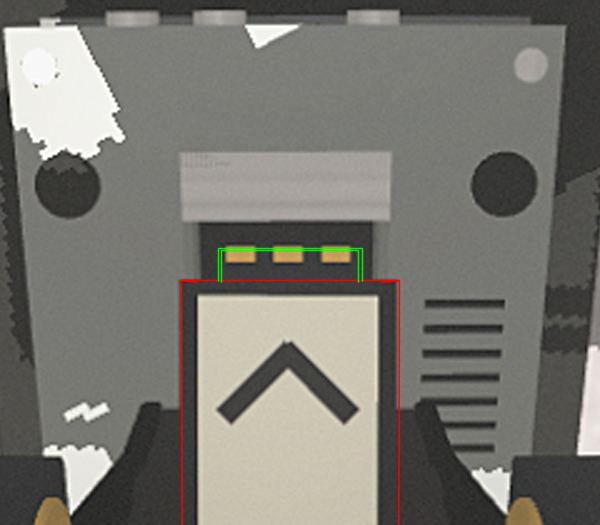

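Now the bay's middle (crop 286) lies slightly left of the tongue (289), so the pack goes back by 0.7 mm, then further down into the bay.

```bash
python3 -m crank '[{"offset":[0.003,0.001,-0.0007],"spin":0},{"offset":[0.004,0,0],"spin":0},{"offset":[0.003,0,0],"spin":0},{"offset":[0.002,0,0],"spin":0},{"offset":[0,0,0],"spin":0},{"offset":[0,0,0],"spin":0}]' -
python3 tilt.py w9; python3 - <<'E'
from rig import bot
from ov import *
s=bot.read_state(); R=s["tcp_rot"];p=s["position"]
W=ov("w9.npz",p,R,16.74,out="pics/ov9.png",crop=(200,120,440,330))
def rr(w): d=np.array(w)[:2]-[.5273,.158]; return np.round(1000*np.array([d@[.9018,-.4321],d@[.4321,.9018],w[2]]),1)
print("nose",rr(W(-40,0,0)),"heel",rr(W(40,0,0)),np.round(R,4).tolist())
E
```

```text
time_s: 13.4
position: [0.5303, 0.1561, 0.2479]
tcp_rot: [[-0.0, -0.902, 0.433], [-0.0, 0.433, 0.902], [-1.0, 0.0, -0.0]]
force: [-0.1, 0.3, -1.6]
opening: 0.452
5382 tilt nose down 16.83 roll 0.06 depth0 0.1670 zc 0.0006923519635547187 ymax 0.035443157060216585 F [ 1.   0.1 -1.1] p [0.5304 0.1561 0.248 ] t 13.45
nose [-31.8   0.4  37.3] heel [44.8  0.3 60.3] [[0.0001, -0.9016, 0.4325], [0.0, 0.4325, 0.9016], [-1.0, -0.0001, 0.0001]]
```

View pics/ov9.png

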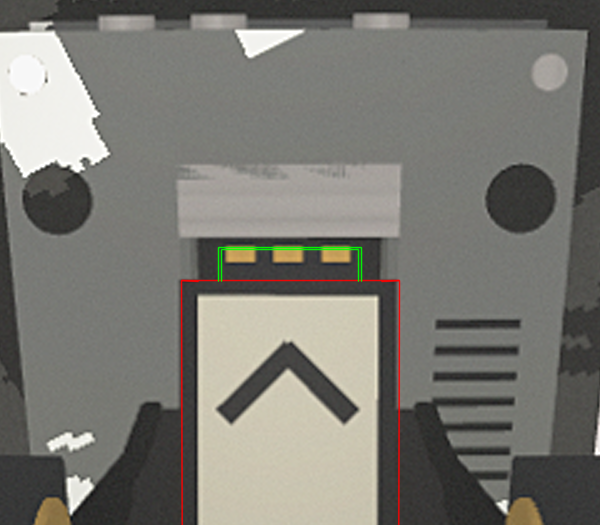

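Everything is centred (lip mid 289, tongue mid 289). I'll go down the last few millimetres to find the floor.

```bash
python3 -m crank '[{"offset":[0.0015,0,0],"spin":0},{"offset":[0.0015,0,0],"spin":0},{"offset":[0,0,0],"spin":0}]' -
python3 -m crank '[{"offset":[0.0007,0,0],"spin":0},{"offset":[0,0,0],"spin":0}]' -
```

```text
time_s: 13.75
position: [0.5302, 0.1561, 0.2448]
tcp_rot: [[-0.0, -0.902, 0.433], [-0.0, 0.433, 0.902], [-1.0, 0.0, -0.0]]
force: [0.0, -0.4, -1.6]
opening: 0.456
time_s: 13.95
position: [0.5303, 0.1561, 0.2443]
tcp_rot: [[0.0, -0.902, 0.433], [0.0, 0.433, 0.902], [-1.0, -0.0, 0.0]]
force: [0.4, 0.3, -1.1]
opening: 0.456
```

```bash
python3 -m crank '[{"offset":[0,0.001,0],"spin":0},{"offset":[0,0.001,0],"spin":0},{"offset":[0,0.001,0],"spin":0},{"offset":[0,0,0],"spin":0}]' -
python3 -m crank '[{"offset":[0,0.001,0],"spin":0},{"offset":[0,0,0],"spin":0}]' -
```

```text
time_s: 14.35
position: [0.5274, 0.1576, 0.2443]
tcp_rot: [[-0.0, -0.902, 0.432], [0.0, 0.432, 0.902], [-1.0, 0.0, 0.0]]
force: [-0.2, -0.2, -2.1]
opening: 0.457
time_s: 14.55
position: [0.5267, 0.1579, 0.2443]
tcp_rot: [[0.0, -0.902, 0.432], [-0.0, 0.432, 0.902], [-1.0, -0.0, 0.0]]
force: [0.6, -0.1, -1.5]
opening: 0.456
```

```bash
python3 -m crank '[{"offset":[0,0.001,0],"spin":0},{"offset":[0,0,0],"spin":0}]' -; python3 tilt.py w10
```

```text
time_s: 14.75
position: [0.5262, 0.1582, 0.2444]
tcp_rot: [[0.002, -0.902, 0.432], [-0.0, 0.432, 0.902], [-1.0, -0.002, 0.0]]
force: [1.4, -1.4, -1.9]
opening: 0.456
5385 tilt nose down 16.95 roll 0.15 depth0 0.1669 zc 0.0006844087529154235 ymax 0.03524345406797817 F [ 2.1 -1.6 -1.3] p [0.5262 0.1581 0.2444] t 14.8
```

View pics/w10.png

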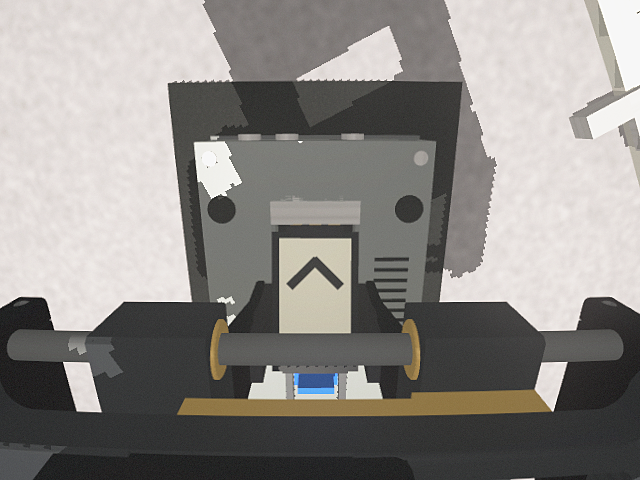

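Contact with the sprung strip is felt (about 2.5 N along the bay) and the tongue has vanished under the lip. Next I'll push in to about 9–10 N.

```bash
python3 -m crank '[{"offset":[0,0.001,0],"spin":0},{"offset":[0,0,0],"spin":0}]' -;  python3 -m crank '[{"offset":[0,0.001,0],"spin":0},{"offset":[0,0,0],"spin":0}]' -; 
```

```text
time_s: 15.0
position: [0.5258, 0.1584, 0.2446]
tcp_rot: [[0.003, -0.902, 0.432], [-0.001, 0.432, 0.902], [-1.0, -0.003, 0.001]]
force: [3.1, -3.2, -0.6]
opening: 0.458
time_s: 15.2
position: [0.5251, 0.1587, 0.2447]
tcp_rot: [[0.004, -0.902, 0.432], [-0.001, 0.432, 0.902], [-1.0, -0.004, 0.001]]
force: [4.4, -4.8, -1.4]
opening: 0.46
```

```bash
python3 -m crank '[{"offset":[0,0.001,-0.0003],"spin":0},{"offset":[0,0,0],"spin":0}]' -;  python3 -m crank '[{"offset":[0,0.001,-0.0002],"spin":0},{"offset":[0,0,0],"spin":0}]' -; 
```

```text
time_s: 15.4
position: [0.5245, 0.1589, 0.2448]
tcp_rot: [[0.005, -0.902, 0.432], [-0.001, 0.432, 0.902], [-1.0, -0.005, 0.002]]
force: [4.4, -4.2, -2.3]
opening: 0.456
time_s: 15.6
position: [0.5238, 0.1591, 0.2448]
tcp_rot: [[0.006, -0.902, 0.432], [-0.001, 0.432, 0.902], [-1.0, -0.006, 0.002]]
force: [5.6, -3.7, -1.4]
opening: 0.456
```

```bash
python3 -m crank '[{"offset":[0,0.001,0],"spin":0},{"offset":[0,0.001,0],"spin":0},{"offset":[0,0,0],"spin":0}]' -;  python3 tilt.py w11
```

```text
time_s: 15.9
position: [0.5225, 0.1598, 0.2449]
tcp_rot: [[0.008, -0.902, 0.431], [-0.001, 0.431, 0.902], [-1.0, -0.008, 0.002]]
force: [7.2, -5.1, -2.1]
opening: 0.455
5360 tilt nose down 17.42 roll 0.07 depth0 0.1669 zc 0.0006034772662756611 ymax 0.035205566059730006 F [ 6.5 -6.  -1.7] p [0.5225 0.1597 0.2449] t 15.95
```

```bash
python3 -m crank '[{"offset":[0,0.001,0],"spin":0},{"offset":[0.001,0,0],"spin":0},{"offset":[0,0,0],"spin":0}]' -;  python3 -m crank '[{"offset":[0.001,-0.0003,0],"spin":0},{"offset":[0,0,0],"spin":0}]' -; python3 tilt.py
```

```text
time_s: 16.25
position: [0.5221, 0.16, 0.2446]
tcp_rot: [[0.009, -0.902, 0.431], [-0.002, 0.431, 0.902], [-1.0, -0.009, 0.003]]
force: [6.2, -6.7, 3.0]
opening: 0.455
time_s: 16.45
position: [0.5223, 0.1598, 0.2443]
tcp_rot: [[0.009, -0.902, 0.431], [-0.002, 0.431, 0.902], [-1.0, -0.009, 0.003]]
force: [5.6, -7.0, 7.1]
opening: 0.459
5334 tilt nose down 16.56 roll 0.07 depth0 0.1670 zc 0.0006339772015837827 ymax 0.035290937154615204 F [ 5.6 -7.3  6.8] p [0.5223 0.1598 0.2443] t 16.5
```

```bash
python3 -m crank '[{"offset":[0.0007,0,-0.0005],"spin":0},{"offset":[0,0,0],"spin":0}]' -;  python3 -m crank '[{"offset":[0.0007,0,0],"spin":0},{"offset":[0,0,0],"spin":0}]' -; python3 tilt.py
```

```text
time_s: 16.7
position: [0.5223, 0.1596, 0.2441]
tcp_rot: [[0.01, -0.902, 0.432], [-0.001, 0.432, 0.902], [-1.0, -0.01, 0.004]]
force: [5.8, -6.4, 8.5]
opening: 0.458
time_s: 16.9
position: [0.5225, 0.1595, 0.2437]
tcp_rot: [[0.011, -0.902, 0.432], [-0.001, 0.432, 0.902], [-1.0, -0.01, 0.004]]
force: [5.6, -6.9, 11.3]
opening: 0.453
5344 tilt nose down 15.80 roll 0.06 depth0 0.1669 zc 0.0005963020932842205 ymax 0.03531657974495824 F [ 5.2 -6.  11. ] p [0.5225 0.1595 0.2437] t 16.95
```

```bash
python3 -m crank '[{"offset":[0.0007,-0.0002,-0.0002],"spin":0},{"offset":[0.0004,-0.0002,0],"spin":0},{"offset":[0,0,0],"spin":0}]' -;  python3 tilt.py
```

```text
time_s: 17.25
position: [0.523, 0.1592, 0.2427]
tcp_rot: [[0.012, -0.902, 0.432], [-0.001, 0.432, 0.902], [-1.0, -0.011, 0.004]]
force: [5.8, -6.9, 11.4]
opening: 0.458
5294 tilt nose down 14.38 roll 0.12 depth0 0.1669 zc 0.0005400351183213572 ymax 0.03530206872014728 F [ 5.9 -6.8 12.1] p [0.523  0.1593 0.2427] t 17.3
```

```bash
python3 -m crank '[{"offset":[0.0006,-0.0002,-0.0001],"spin":0},{"offset":[0.0006,-0.0002,0],"spin":0},{"offset":[0.0004,-0.0001,0],"spin":0},{"offset":[0,0,0],"spin":0}]' -;  python3 tilt.py
```

```text
time_s: 17.7
position: [0.5237, 0.1589, 0.2412]
tcp_rot: [[0.013, -0.902, 0.432], [-0.001, 0.432, 0.902], [-1.0, -0.012, 0.005]]
force: [7.2, -6.6, 11.7]
opening: 0.461
5218 tilt nose down 12.26 roll 0.24 depth0 0.1669 zc 0.0006562855910202221 ymax 0.03483249485751162 F [ 6.6 -5.  11.8] p [0.5237 0.1589 0.2412] t 17.75
```

```bash
python3 -m crank '[{"offset":[0.0006,-0.0002,-0.0001],"spin":0},{"offset":[0.0006,-0.0001,0],"spin":0},{"offset":[0.0006,-0.0002,0],"spin":0},{"offset":[0,0,0],"spin":0}]' -;  python3 tilt.py w12
```

```text
time_s: 18.15
position: [0.5244, 0.1585, 0.2396]
tcp_rot: [[0.014, -0.902, 0.432], [-0.001, 0.432, 0.902], [-1.0, -0.013, 0.005]]
force: [6.6, -7.3, 13.7]
opening: 0.456
5099 tilt nose down 10.07 roll 0.30 depth0 0.1668 zc 0.0007176009567906702 ymax 0.03479907079056606 F [ 6.3 -5.9 12.4] p [0.5244 0.1585 0.2396] t 18.2
```

```bash
python3 -m crank '[{"offset":[0,0.0005,0],"spin":0},{"offset":[0.0006,0,-0.0001],"spin":0},{"offset":[0.0006,-0.0001,0],"spin":0},{"offset":[0,0,0],"spin":0}]' -;  python3 tilt.py
```

```text
time_s: 18.6
position: [0.5243, 0.1585, 0.2393]
tcp_rot: [[0.015, -0.902, 0.431], [-0.001, 0.432, 0.902], [-1.0, -0.014, 0.006]]
force: [6.0, -8.3, 17.4]
opening: 0.454
5065 tilt nose down 9.58 roll 0.30 depth0 0.1667 zc 0.0007228125899900982 ymax 0.034506144270550286 F [ 6.9 -7.6 17.2] p [0.5242 0.1585 0.2393] t 18.65
```

The force rose to 17 N, so the heel is catching the wall edge. I'll ease off, push in a little further and then press again.

```bash
python3 -m crank '[{"offset":[-0.0012,0,-0.0004],"spin":0},{"offset":[0,0.001,0],"spin":0},{"offset":[0,0.0004,0],"spin":0},{"offset":[0,0,0],"spin":0}]' -;  python3 tilt.py w13
```

```text
time_s: 19.05
position: [0.5236, 0.1586, 0.2397]
tcp_rot: [[0.017, -0.902, 0.431], [-0.001, 0.431, 0.902], [-1.0, -0.016, 0.007]]
force: [9.1, -8.3, 10.5]
opening: 0.457
5073 tilt nose down 10.00 roll 0.27 depth0 0.1668 zc 0.0006814853400026044 ymax 0.03451462661461798 F [ 7.9 -7.9 10. ] p [0.5236 0.1586 0.2397] t 19.1
```

View pics/w13.png

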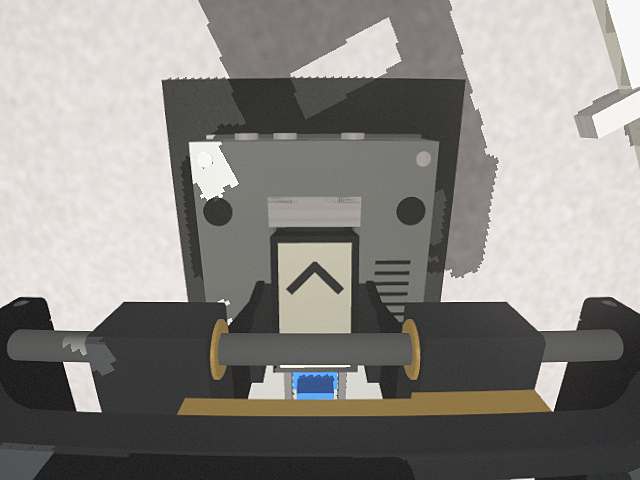

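```bash
python3 -m crank '[{"offset":[0.0008,0,-0.0005],"spin":0},{"offset":[0.0006,-0.0002,0],"spin":0},{"offset":[0,0,0],"spin":0}]' -;  python3 tilt.py
```

```text
time_s: 19.4
position: [0.5236, 0.1584, 0.2393]
tcp_rot: [[0.018, -0.902, 0.432], [-0.0, 0.432, 0.902], [-1.0, -0.016, 0.007]]
force: [7.5, -6.9, 16.5]
opening: 0.456
5058 tilt nose down 9.45 roll 0.34 depth0 0.1668 zc 0.0007053234677735978 ymax 0.03452095271509801 F [ 8.1 -7.8 17.5] p [0.5236 0.1584 0.2393] t 19.45
```

```bash
python3 -m crank '[{"offset":[-0.0012,0,0],"spin":0},{"offset":[0,0.001,0],"spin":0},{"offset":[0,0.0004,0],"spin":0},{"offset":[0,0,0],"spin":0}]' -;  python3 tilt.py
python3 -m crank '[{"offset":[0.0008,0,0],"spin":0},{"offset":[0.0004,0,0],"spin":0},{"offset":[0,0,0],"spin":0}]' -;  python3 tilt.py w14
```

```text
time_s: 19.85
position: [0.523, 0.1586, 0.2397]
tcp_rot: [[0.02, -0.902, 0.431], [-0.001, 0.431, 0.902], [-1.0, -0.018, 0.008]]
force: [10.4, -8.0, 10.8]
opening: 0.456
5077 tilt nose down 9.94 roll 0.35 depth0 0.1667 zc 0.0007047407488001206 ymax 0.03451781808459707 F [ 9.8 -7.7 10.1] p [0.523  0.1586 0.2397] t 19.9
time_s: 20.2
position: [0.5232, 0.1586, 0.2394]
tcp_rot: [[0.02, -0.902, 0.431], [-0.001, 0.431, 0.902], [-1.0, -0.019, 0.008]]
force: [9.0, -9.0, 15.8]
opening: 0.46
5054 tilt nose down 9.65 roll 0.35 depth0 0.1667 zc 0.0006930670948595764 ymax 0.03448134315312731 F [ 8.7 -9.3 15.9] p [0.5231 0.1586 0.2394] t 20.25
```

The horizontal push is partly carried by floor friction under the 16 N press. I'll unload the vertical force, push in on the spring alone, and then press.

```bash
python3 -m crank '[{"offset":[-0.001,-0.0004,0],"spin":0},{"offset":[-0.001,0,0],"spin":0},{"offset":[-0.0007,0,0],"spin":0},{"offset":[0,0,0],"spin":0}]' -;  python3 tilt.py
```

```text
time_s: 20.65
position: [0.5229, 0.1587, 0.2401]
tcp_rot: [[0.018, -0.902, 0.432], [-0.001, 0.432, 0.902], [-1.0, -0.017, 0.007]]
force: [10.4, -6.1, 2.5]
opening: 0.456
5119 tilt nose down 10.48 roll 0.38 depth0 0.1668 zc 0.0007483170938895545 ymax 0.034840113426918416 F [10.1 -6.8  2.8] p [0.5229 0.1587 0.2401] t 20.7
```

The lean of the loaded arm shifts the pack about +1 mm sideways, and the steady lateral force of about 4 N means it is riding the side lead-in. I'll shift it back towards −y.

```bash
cat > st.py <<'E'
from rig import bot
import numpy as np
def st(n=4):
    F=[];Ps=[];Rs=[]
    for _ in range(1):
        s=bot.read_state();F=np.array(s["force"]);p=np.array(s["position"]);R=np.array(s["tcp_rot"])
    ex=np.array([.9018,-.4321,0]);ey=np.array([.4321,.9018,0])
    q=p+R@np.array([.206,0,.0007]); d=q-[.5273,.158,0]
    print("Fx %.1f Fy %.1f Fz %.1f | pack-level rx %.2f ry %.2f  z %.4f lean %.2f/%.2f"%(F@ex,F@ey,F[2],1000*d@ex,1000*d@ey,p[2],np.degrees(R[:,0]@ex),np.degrees(R[:,0]@ey)))
st()
E
python3 -m crank '[{"offset":[0,-0.0005,-0.001],"spin":0},{"offset":[0,0,0],"spin":0}]' - >/dev/null; python3 st.py; python3 -m crank '[{"offset":[0,0,-0.001],"spin":0},{"offset":[0,0,0],"spin":0}]' ->/dev/null; python3 st.py; python3 tilt.py
```

```text
Fx 10.6 Fy 2.5 Fz 2.9 | pack-level rx -0.77 ry 0.72  z 0.2401 lean 0.91/0.51
Fx 9.8 Fy 3.1 Fz 2.2 | pack-level rx -0.77 ry 0.51  z 0.2401 lean 0.93/0.59
5129 tilt nose down 10.52 roll 0.33 depth0 0.1667 zc 0.0007502768961683418 ymax 0.0347071481772602 F [10.7 -1.3  1.1] p [0.5226 0.1577 0.2401] t 21.15
```

```bash
python3 -m crank '[{"offset":[0,0,0.001],"spin":0},{"offset":[0,0,0],"spin":0}]' - >/dev/null; python3 st.py; python3 -m crank '[{"offset":[0.0008,0,0],"spin":0},{"offset":[0,0,0],"spin":0}]' ->/dev/null; python3 st.py;python3 -m crank '[{"offset":[0.0008,-0.0002,0],"spin":0},{"offset":[0,0,0],"spin":0}]' ->/dev/null; python3 st.py; python3 tilt.py
```

```text
Fx 10.7 Fy -0.1 Fz 3.0 | pack-level rx -0.81 ry 0.69  z 0.2401 lean 0.91/0.48
Fx 11.3 Fy 0.5 Fz 6.5 | pack-level rx -0.58 ry 0.70  z 0.2398 lean 0.93/0.49
Fx 10.7 Fy -0.4 Fz 10.8 | pack-level rx -0.35 ry 0.70  z 0.2395 lean 0.94/0.50
5083 tilt nose down 9.74 roll 0.23 depth0 0.1668 zc 0.0007285167573944332 ymax 0.034584012086143985 F [10.1 -5.  10.4] p [0.5232 0.158  0.2395] t 21.8
```

```bash
python3 -m crank '[{"offset":[0.0008,-0.0002,0],"spin":0},{"offset":[0,0,0],"spin":0}]' - >/dev/null; python3 st.py; python3 tilt.py; python3 -m crank '[{"offset":[0.0005,-0.0002,0],"spin":0},{"offset":[0,0,0],"spin":0}]' ->/dev/null; python3 st.py; python3 tilt.py
```

```text
Fx 9.1 Fy -0.4 Fz 12.0 | pack-level rx -0.08 ry 0.69  z 0.2390 lean 0.95/0.50
5023 tilt nose down 9.09 roll 0.25 depth0 0.1667 zc 0.0007448507903881747 ymax 0.03457848872016818 F [ 9.3 -4.9 12.3] p [0.5234 0.1579 0.239 ] t 22.05
Fx 9.4 Fy -1.3 Fz 15.1 | pack-level rx 0.04 ry 0.73  z 0.2388 lean 0.95/0.50
5015 tilt nose down 8.94 roll 0.36 depth0 0.1667 zc 0.0007584808686130821 ymax 0.03457003397514211 F [ 8.3 -5.1 14.8] p [0.5235 0.1579 0.2388] t 22.3
```

```bash
python3 -m crank '[{"offset":[0.0005,0,0],"spin":0},{"offset":[0,0,0],"spin":0}]' - >/dev/null; python3 st.py; python3 tilt.py w15; python3 - <<'E'
from rig import bot
from h import *
c=bot.capture("scene");save("s15.npz",c);cv2.imwrite("pics/s15.png",cv2.resize(c["pixels"][150:260,320:440],None,fx=5,fy=5,interpolation=cv2.INTER_CUBIC))
E
```

```text
Fx 9.5 Fy -1.3 Fz 17.2 | pack-level rx 0.09 ry 0.72  z 0.2387 lean 0.96/0.50
4949 tilt nose down 8.72 roll 0.40 depth0 0.1667 zc 0.0007961848086075994 ymax 0.03442103998951852 F [ 8.4 -5.4 16.9] p [0.5235 0.1578 0.2387] t 22.55
```

View pics/s15.png

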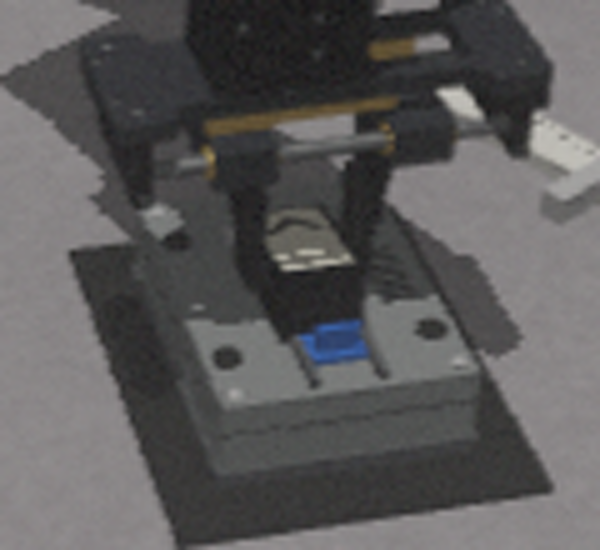

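```bash
python3 -m crank '[{"offset":[0,0.0008,0],"spin":0},{"offset":[0,0,0],"spin":0}]' - >/dev/null; python3 st.py; python3 tilt.py;python3 -m crank '[{"offset":[0,0.0005,0],"spin":0},{"offset":[0,0,0],"spin":0}]' - >/dev/null; python3 st.py; python3 tilt.py
```

```text
Fx 11.0 Fy -1.7 Fz 15.8 | pack-level rx 0.12 ry 0.75  z 0.2387 lean 1.05/0.52
4931 tilt nose down 8.63 roll 0.30 depth0 0.1667 zc 0.0007198248691001086 ymax 0.03420296955988911 F [ 8.7 -5.7 16.5] p [0.5232 0.158  0.2386] t 22.85
Fx 11.8 Fy -3.2 Fz 15.2 | pack-level rx 0.07 ry 0.73  z 0.2386 lean 1.09/0.52
4987 tilt nose down 8.51 roll 0.21 depth0 0.1667 zc 0.0007850513307958324 ymax 0.034241376415985986 F [ 9.5 -7.  15.1] p [0.523  0.158  0.2387] t 23.1
```

Geometry puts the heel's lower edge about 1.5 mm below the housing edge. To test whether it's captured, I'll ease the push: if the wall holds the heel, Fx will drop to zero without the pack following.

```bash
python3 -m crank '[{"offset":[-0.0008,-0.001,0],"spin":0},{"offset":[0,0,0],"spin":0}]' - >/dev/null; python3 st.py; python3 -m crank '[{"offset":[-0.0008,-0.001,0],"spin":0},{"offset":[0,0,0],"spin":0}]' - >/dev/null; python3 st.py; python3 tilt.py;python3 -m crank '[{"offset":[0,-0.001,0],"spin":0},{"offset":[0,0,0],"spin":0}]' - >/dev/null; python3 st.py; python3 tilt.py
```

```text
Fx 10.5 Fy -1.1 Fz 12.0 | pack-level rx 0.01 ry 0.70  z 0.2388 lean 0.97/0.50
Fx 9.1 Fy 1.3 Fz 8.1 | pack-level rx -0.12 ry 0.60  z 0.2389 lean 0.85/0.48
5046 tilt nose down 9.01 roll 0.26 depth0 0.1667 zc 0.0008553705146498701 ymax 0.03453088246326925 F [ 9.3 -3.3  8.7] p [0.5237 0.1577 0.2389] t 23.55
Fx 7.7 Fy 1.9 Fz 9.7 | pack-level rx -0.09 ry 0.61  z 0.2389 lean 0.75/0.47
5063 tilt nose down 9.12 roll 0.35 depth0 0.1667 zc 0.0007199269766550962 ymax 0.03465828259820292 F [ 7.6 -1.7  9.9] p [0.524  0.1576 0.2389] t 23.8
```

```bash
python3 -m crank '[{"offset":[-0.0003,-0.001,0],"spin":0},{"offset":[0,0,0],"spin":0}]' - >/dev/null; python3 st.py; python3 -m crank '[{"offset":[-0.0003,-0.001,0],"spin":0},{"offset":[0,0,0],"spin":0}]' - >/dev/null; python3 st.py; python3 -m crank '[{"offset":[0,-0.001,0],"spin":0},{"offset":[0,0,0],"spin":0}]' - >/dev/null; python3 st.py; python3 tilt.py
```

```text
Fx 6.6 Fy 3.4 Fz 8.5 | pack-level rx -0.12 ry 0.57  z 0.2389 lean 0.65/0.45
Fx 4.8 Fy 4.0 Fz 7.4 | pack-level rx -0.14 ry 0.51  z 0.2389 lean 0.54/0.43
Fx 3.4 Fy 4.9 Fz 7.7 | pack-level rx -0.16 ry 0.49  z 0.2388 lean 0.44/0.42
5056 tilt nose down 9.25 roll 0.21 depth0 0.1667 zc 0.0007315739635812664 ymax 0.034432594442274964 F [4.8 3.3 9.3] p [0.525  0.1572 0.2388] t 24.45
```

The heel is captured: the push fell from 11.8 to 3.4 N while the pack stayed put. I'll unload the rest, let go, and then press the heel top with closed fingers, so the pads no longer resist the rocking.

```bash
python3 -m crank '[{"offset":[-0.0005,-0.001,0.0005],"spin":0},{"offset":[-0.0005,-0.001,0.0005],"spin":0},{"offset":[0,0,0],"spin":0}]' - >/dev/null; python3 st.py;  python3 -m crank '[{"offset":[0,0,0],"spin":0},{"offset":[0,0,0],"spin":0},{"offset":[0,0,0],"spin":0}]' 0.058; python3 st.py; python3 tilt.py w16
```

```text
Fx 0.9 Fy 5.3 Fz 6.5 | pack-level rx -0.20 ry 0.46  z 0.2389 lean 0.21/0.28
time_s: 25.05
position: [0.5233, 0.1561, 0.2367]
tcp_rot: [[-0.005, -0.902, 0.432], [-0.001, 0.432, 0.902], [-1.0, 0.004, -0.002]]
force: [-0.1, -0.9, 0.3]
opening: 0.621
Fx 0.3 Fy -0.8 Fz 0.3 | pack-level rx -3.62 ry -3.29  z 0.2367 lean -0.23/-0.14
4232 tilt nose down 10.09 roll -0.24 depth0 0.1650 zc 0.002408784388059738 ymax 0.03137602328229214 F [-0.4 -0.3  0.6] p [0.5235 0.156  0.2367] t 25.1
```

View pics/w16.png

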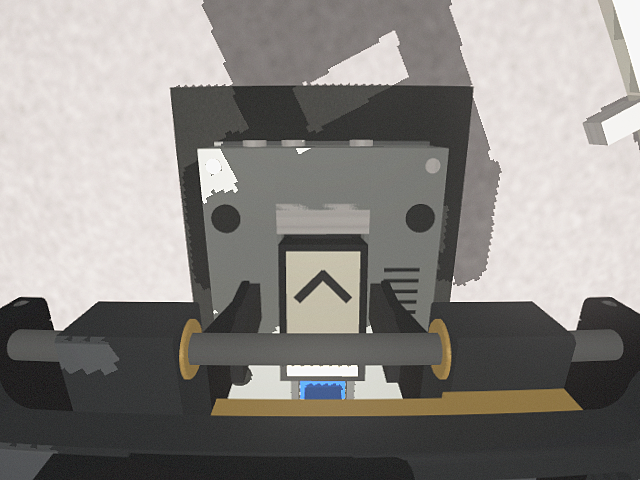

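Released. The tilt is still about 10° and the pack hasn't shifted: label mid column 324, lip mid 323. So the heel is held by its wall. I'll rise, close the fingers and go over the heel top.

```bash
python3 -m crank '[{"offset":[-0.01,0,0],"spin":0},{"offset":[-0.014,0,0],"spin":0},{"offset":[-0.014,0,0],"spin":0},{"offset":[0,0,0],"spin":0}]' - ; python3 -m crank '[{"offset":[0,-0.008,0.0012],"spin":0},{"offset":[0,-0.008,0.0012],"spin":0},{"offset":[0,-0.0074,0],"spin":0},{"offset":[0,0,0],"spin":0},{"offset":[0,0,0],"spin":0},{"offset":[0,0,0],"spin":0}]' 0; python3 st.py; python3 - <<'E'
from rig import bot
from h import *
for n in ("wrist","scene"):
    c=bot.capture(n);save(n+"17.npz",c);cv2.imwrite(f"pics/{n}17.png",c["pixels"] if n=="wrist" else cv2.resize(c["pixels"][150:260,320:440],None,fx=5,fy=5,interpolation=cv2.INTER_CUBIC))
E
```

```text
time_s: 25.5
position: [0.5251, 0.1562, 0.2773]
tcp_rot: [[0.003, -0.902, 0.433], [0.0, 0.433, 0.902], [-1.0, -0.003, 0.002]]
force: [-0.1, -0.7, 0.6]
opening: 0.663
time_s: 26.1
position: [0.5465, 0.1482, 0.2751]
tcp_rot: [[-0.001, -0.902, 0.433], [-0.0, 0.433, 0.902], [-1.0, 0.001, -0.001]]
force: [-0.2, 0.7, -0.4]
opening: 0.207
Fx -0.5 Fy 0.6 Fz -0.4 | pack-level rx 21.29 ry 0.00  z 0.2751 lean -0.07/-0.04
```

View pics/wrist17.png

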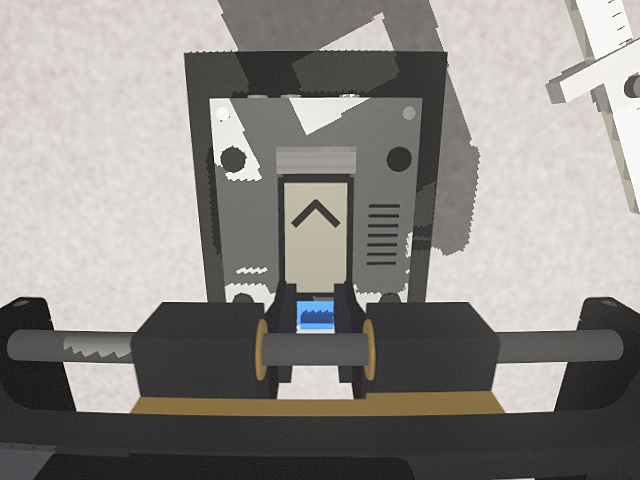

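View pics/scene17.png

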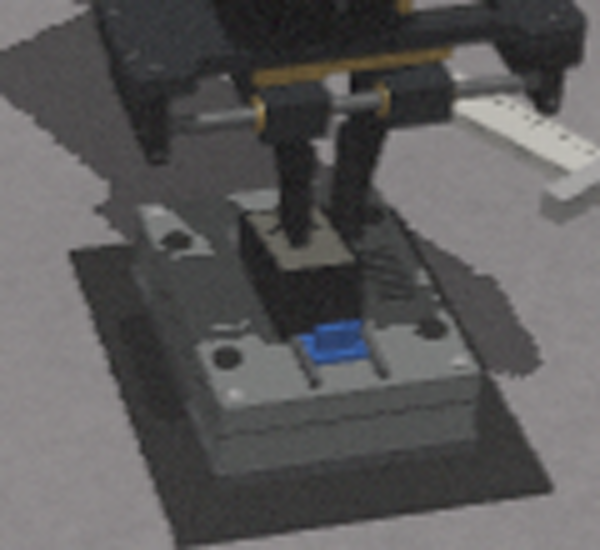

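The pack rests with its heel up, and the closing fingers are above its top at the heel (scene crop (300,235)). I'll press down gently.

```bash
python3 -m crank '[{"offset":[0.005,0,0],"spin":0},{"offset":[0.005,0,0],"spin":0},{"offset":[0.003,0,0],"spin":0},{"offset":[0,0,0],"spin":0}]' 0 ; python3 st.py; python3 -m crank '[{"offset":[0.0015,0,0],"spin":0},{"offset":[0.0015,0,0],"spin":0},{"offset":[0,0,0],"spin":0}]' - >/dev/null; python3 st.py
```

```text
time_s: 26.6
position: [0.5465, 0.1482, 0.2617]
tcp_rot: [[-0.002, -0.902, 0.432], [-0.0, 0.432, 0.902], [-1.0, 0.001, -0.001]]
force: [0.2, 0.4, -0.4]
opening: 0.005
Fx -0.0 Fy 0.5 Fz -0.4 | pack-level rx 21.23 ry 0.03  z 0.2617 lean -0.08/-0.04
Fx -0.3 Fy -0.3 Fz 0.6 | pack-level rx 21.71 ry 0.26  z 0.2593 lean -0.01/-0.01
```

```bash
for i in 1 2; do :; done; python3 -m crank '[{"offset":[0.001,0,0],"spin":0},{"offset":[0,0,0],"spin":0}]' - >/dev/null; python3 st.py; python3 -m crank '[{"offset":[0.001,0,0],"spin":0},{"offset":[0,0,0],"spin":0}]' - >/dev/null; python3 st.py; python3 -m crank '[{"offset":[0.001,0,0],"spin":0},{"offset":[0,0,0],"spin":0}]' - >/dev/null; python3 st.py
```

```text
Fx -0.8 Fy -0.3 Fz 2.7 | pack-level rx 21.88 ry 0.39  z 0.2588 lean 0.02/0.01
Fx -1.1 Fy -1.1 Fz 5.7 | pack-level rx 22.17 ry 0.52  z 0.2583 lean 0.06/0.03
Fx -0.7 Fy -0.7 Fz 6.9 | pack-level rx 22.43 ry 0.64  z 0.2577 lean 0.10/0.05
```

```bash
python3 -m crank '[{"offset":[0.001,0,0],"spin":0},{"offset":[0,0,0],"spin":0}]' - >/dev/null; python3 st.py; python3 -m crank '[{"offset":[0.001,0,0],"spin":0},{"offset":[0,0,0],"spin":0}]' - >/dev/null; python3 st.py; python3 tilt.py w18
```

```text
Fx -1.0 Fy -1.0 Fz 9.4 | pack-level rx 22.71 ry 0.75  z 0.2570 lean 0.14/0.06
Fx -0.9 Fy -0.9 Fz 10.1 | pack-level rx 23.12 ry 0.89  z 0.2561 lean 0.18/0.08
4074 tilt nose down 7.34 roll 0.36 depth0 0.1824 zc 2.374462168281172e-05 ymax 0.03825248871839721 F [-1.8 -0.2 10.1] p [0.5475 0.1482 0.2561] t 27.95
```

View pics/w18.png

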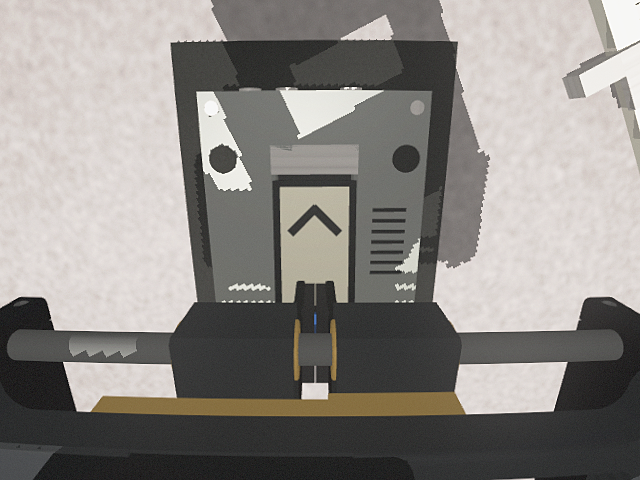

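The heel is going down at about 10 N and the tilt is now 7.3°. I'll continue.

```bash
python3 -m crank '[{"offset":[0.001,0,0],"spin":0},{"offset":[0.0008,0,0],"spin":0},{"offset":[0,0,0],"spin":0}]' - >/dev/null; python3 st.py; python3 -m crank '[{"offset":[0.001,0,0],"spin":0},{"offset":[0.0008,0,0],"spin":0},{"offset":[0,0,0],"spin":0}]' - >/dev/null; python3 st.py;python3 -m crank '[{"offset":[0.001,0,0],"spin":0},{"offset":[0.0008,0,0],"spin":0},{"offset":[0,0,0],"spin":0}]' - >/dev/null; python3 st.py
```

```text
Fx 0.8 Fy -0.7 Fz 8.5 | pack-level rx 23.95 ry 1.09  z 0.2544 lean 0.27/0.11
Fx 1.6 Fy -1.3 Fz 7.9 | pack-level rx 24.75 ry 1.21  z 0.2525 lean 0.35/0.14
Fx 3.8 Fy -1.0 Fz 6.3 | pack-level rx 25.60 ry 1.32  z 0.2507 lean 0.44/0.16
```

```bash
python3 -m crank '[{"offset":[0.001,-0.0005,0],"spin":0},{"offset":[0.0008,-0.0004,0],"spin":0},{"offset":[0,0,0],"spin":0}]' - >/dev/null; python3 st.py; python3 -m crank '[{"offset":[0.0008,-0.0004,0],"spin":0},{"offset":[0,0,0],"spin":0}]' - >/dev/null; python3 st.py; python3 tilt.py
```

```text
Fx 4.5 Fy -1.4 Fz 4.5 | pack-level rx 26.50 ry 1.24  z 0.2487 lean 0.43/0.15
Fx 3.8 Fy -1.5 Fz 6.5 | pack-level rx 26.84 ry 1.17  z 0.2480 lean 0.43/0.14
4061 tilt nose down -0.04 roll 0.46 depth0 0.1822 zc 5.315611815707756e-05 ymax 0.039744362073430024 F [ 3.3 -2.7  6.3] p [0.5501 0.147  0.248 ] t 29.4
```

```bash
python3 -m crank '[{"offset":[0.0008,-0.0002,0],"spin":0},{"offset":[0,0,0],"spin":0}]' - >/dev/null; python3 st.py; python3 -m crank '[{"offset":[0.0006,-0.0002,0],"spin":0},{"offset":[0,0,0],"spin":0}]' - >/dev/null; python3 st.py; python3 tilt.py
```

```text
Fx 3.1 Fy -2.1 Fz 9.1 | pack-level rx 27.02 ry 1.06  z 0.2476 lean 0.43/0.13
Fx 2.2 Fy -3.0 Fz 11.8 | pack-level rx 27.04 ry 1.05  z 0.2476 lean 0.41/0.13
4067 tilt nose down -0.46 roll 0.25 depth0 0.1822 zc 5.496728623019186e-05 ymax 0.03971109962631069 F [ 0.9 -3.5 12.6] p [0.5503 0.1469 0.2476] t 29.85
```

The height has stopped at 0.2476 (tips 65.6 mm, and home is 65) while the force climbs, so the pack is bottomed. I'll lift off and check.

```bash
python3 -m crank '[{"offset":[-0.003,0,0],"spin":0},{"offset":[-0.012,0,0],"spin":0},{"offset":[-0.012,-0.01,0],"spin":0},{"offset":[0,-0.02,0],"spin":0},{"offset":[0,0,0],"spin":0},{"offset":[0,0,0],"spin":0}]' - ; python3 - <<'E'
from rig import bot
from h import *
for n in ("wrist","scene"):
    c=bot.capture(n);save(n+"19.npz",c);cv2.imwrite(f"pics/{n}19.png",c["pixels"] if n=="wrist" else cv2.resize(c["pixels"][150:260,320:440],None,fx=5,fy=5,interpolation=cv2.INTER_CUBIC))
    P=cloud(c);b=c["pixels"].astype(int);d=P[...,:2]-[.5273,.158];X=d@[.9018,-.4321];Y=d@[.4321,.9018]
    m=(np.abs(X)<.035)&(np.abs(Y)<.021)&(P[...,2]>.055)&(P[...,2]<.085)&(b.min(-1)>100)&(np.ptp(b,axis=-1)<50)
    q=np.c_[X[m],Y[m],P[...,2][m]]
    for _ in range(5):
        A=np.c_[q[:,:2],np.ones(len(q))];k=np.linalg.lstsq(A,q[:,2],rcond=None)[0];r=np.abs(q[:,2]-A@k);q=q[r<max(.001,2.5*np.median(r))]
    rc=cv2.minAreaRect((q[:,:2]*1000).astype(np.float32))
    print(n,len(q),"slope x deg (heel up +) %.2f y %.2f z0 %.4f"%(np.degrees(k[0]),np.degrees(k[1]),k[2]),rc)
E
```

```text
time_s: 30.45
position: [0.5748, 0.1346, 0.2719]
tcp_rot: [[-0.002, -0.901, 0.433], [0.0, 0.433, 0.901], [-1.0, 0.002, -0.001]]
force: [-0.7, -0.7, 0.5]
opening: 0.003
wrist 5892 slope x deg (heel up +) 0.11 y -0.17 z0 0.0654 ((-2.262767791748047, 0.11542129516601562), (61.77909851074219, 33.1217155456543), 0.30794206261634827)
scene 4 slope x deg (heel up +) 13.69 y -4.60 z0 0.0716 ((-28.8321590423584, -6.092525959014893), (2.338102102279663, 10.19422721862793), 27.69826316833496)
```

View pics/wrist19.png

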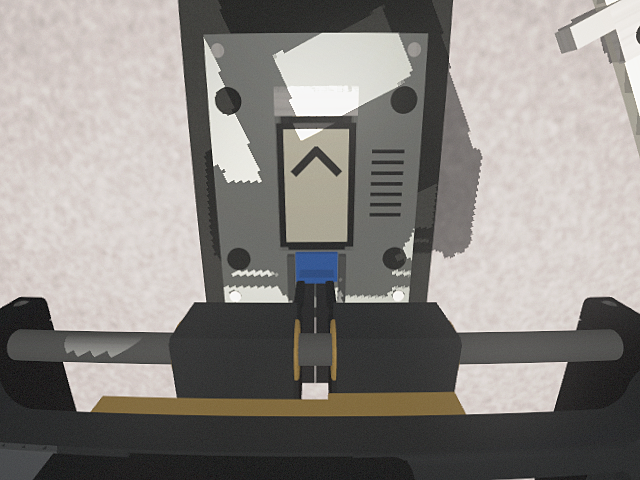

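View pics/scene19.png

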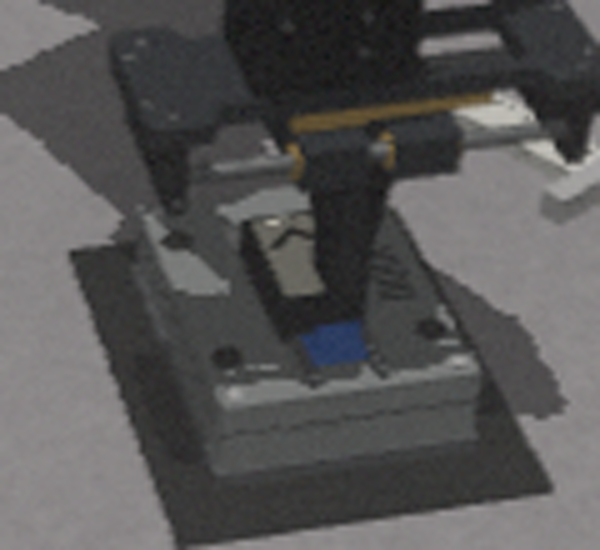

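The pack lies flat: slope 0.1°, top at 65.4 mm against 65 expected, centred between the walls. In the wrist view its label spans (282–352, 128–243) and the latch is at (317,266), still open. Next I'll go behind the latch rib and down.

```bash
python3 -m crank '[{"offset":[0,-0.0095,0.0005],"spin":0},{"offset":[0,-0.0095,0],"spin":0},{"offset":[0.01,0,0],"spin":0},{"offset":[0.012,0,0],"spin":0},{"offset":[0.008,0,0],"spin":0},{"offset":[0.002,0,0],"spin":0},{"offset":[0,0,0],"spin":0},{"offset":[0,0,0],"spin":0}]' - ; python3 st.py; python3 - <<'E'
from rig import bot
from h import *
for n in ("wrist","scene"):
    c=bot.capture(n);cv2.imwrite(f"pics/{n}20.png",c["pixels"] if n=="wrist" else cv2.resize(c["pixels"][150:260,320:440],None,fx=5,fy=5,interpolation=cv2.INTER_CUBIC))
E
```

```text
time_s: 31.35
position: [0.5927, 0.1269, 0.24]
tcp_rot: [[0.0, -0.902, 0.432], [0.0, 0.432, 0.902], [-1.0, -0.0, 0.0]]
force: [-0.3, 0.3, 0.6]
opening: 0.004
Fx -0.4 Fy 0.1 Fz 0.6 | pack-level rx 72.42 ry 0.89  z 0.2400 lean 0.00/0.00
```

View pics/wrist20.png

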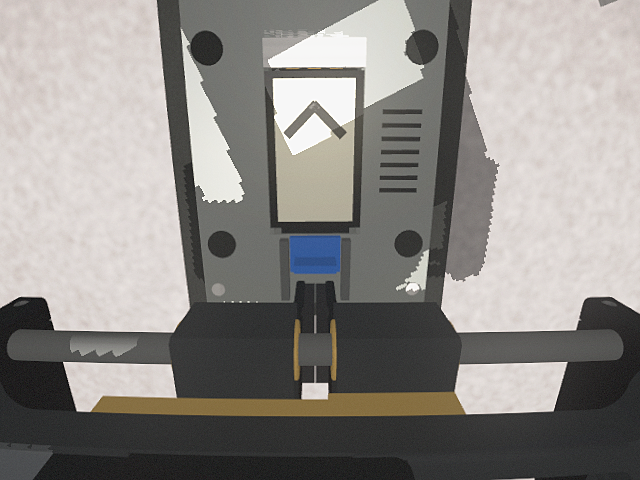

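View pics/scene20.png

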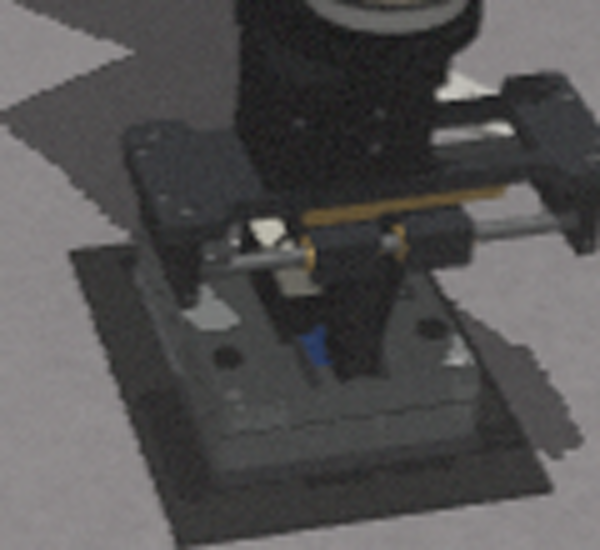

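The fingers stand behind the blue rib: latch at (315,254) and fingers at (316,300) in the wrist view. Sliding towards the bay.

```bash
python3 -m crank '[{"offset":[0.0005,0.002,0],"spin":0},{"offset":[0.0005,0.002,0],"spin":0},{"offset":[0,0.002,0],"spin":0},{"offset":[0,0,0],"spin":0}]' - >/dev/null; python3 st.py; python3 -m crank '[{"offset":[0,0.001,0],"spin":0},{"offset":[0,0.001,0],"spin":0},{"offset":[0,0,0],"spin":0}]' - >/dev/null; python3 st.py; python3 -m crank '[{"offset":[0,0.001,0],"spin":0},{"offset":[0,0.001,0],"spin":0},{"offset":[0,0,0],"spin":0}]' - >/dev/null; python3 st.py
```

```text
Fx 1.5 Fy -0.7 Fz -1.1 | pack-level rx 66.17 ry 0.83  z 0.2392 lean 0.00/-0.00
Fx 1.2 Fy -0.7 Fz -0.8 | pack-level rx 65.22 ry 0.88  z 0.2392 lean 0.08/0.02
Fx 0.8 Fy -0.6 Fz 0.0 | pack-level rx 62.58 ry 0.85  z 0.2392 lean 0.02/0.01
```

```bash
python3 -m crank '[{"offset":[0,0.001,0],"spin":0},{"offset":[0,0.001,0],"spin":0},{"offset":[0,0,0],"spin":0}]' - >/dev/null; python3 st.py; python3 -m crank '[{"offset":[0,0.001,0],"spin":0},{"offset":[0,0.001,0],"spin":0},{"offset":[0,0,0],"spin":0}]' - >/dev/null; python3 st.py;  python3 - <<'E'
from rig import bot
from h import *
c=bot.capture("wrist");cv2.imwrite("pics/wrist21.png",c["pixels"])
E
```

```text
Fx 2.4 Fy -0.3 Fz 0.3 | pack-level rx 60.28 ry 0.84  z 0.2391 lean -0.01/0.00
Fx 3.5 Fy -0.7 Fz 0.9 | pack-level rx 58.89 ry 0.88  z 0.2392 lean 0.06/0.01
```

View pics/wrist21.png

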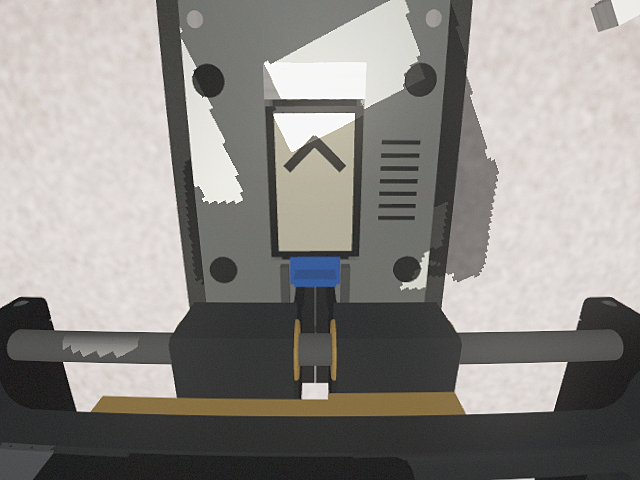

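The latch is moving: its blade is now at row 257, close to the block's end at row 253. I'll continue to the end stop.

```bash
python3 -m crank '[{"offset":[0,0.001,0],"spin":0},{"offset":[0,0.0007,0],"spin":0},{"offset":[0,0,0],"spin":0}]' - >/dev/null; python3 st.py; python3 -m crank '[{"offset":[0,0.0007,0],"spin":0},{"offset":[0,0,0],"spin":0}]' - >/dev/null; python3 st.py; python3 -m crank '[{"offset":[0,0.0007,0],"spin":0},{"offset":[0,0,0],"spin":0}]' - >/dev/null; python3 st.py
```

```text
Fx 6.6 Fy -1.4 Fz -0.5 | pack-level rx 58.83 ry 0.95  z 0.2393 lean 0.23/0.04
Fx 6.6 Fy -2.6 Fz -1.2 | pack-level rx 58.82 ry 0.96  z 0.2394 lean 0.30/0.05
Fx 7.9 Fy -2.0 Fz -1.7 | pack-level rx 58.81 ry 1.01  z 0.2394 lean 0.37/0.07
```

It's stopped at a firm end (Fx rising, no motion). I'll back off, lift, and measure where the latch is.

```bash
python3 -m crank '[{"offset":[0,-0.004,0],"spin":0},{"offset":[0,-0.004,0],"spin":0},{"offset":[-0.015,0,0],"spin":0},{"offset":[-0.02,-0.005,0],"spin":0},{"offset":[-0.02,-0.005,0],"spin":0},{"offset":[0,0,0],"spin":0},{"offset":[0,0,0],"spin":0}]' - ; python3 - <<'E'
from rig import bot
from h import *
def meas(c,n):
    P=cloud(c);b=c["pixels"].astype(int);d=P[...,:2]-[.5273,.158];X=d@[.9018,-.4321];Y=d@[.4321,.9018];Z=P[...,2]
    bl=(b[...,0]-b[...,2]>40)&(np.abs(Y)<.03)&(X>.02)&(X<.07)
    print(n,"blue X pct",np.round(1000*np.nanpercentile(X[bl],[2,50,98]),1),"Y",np.round(1000*np.nanpercentile(Y[bl],[2,98]),1),"rib top X",np.round(1000*np.nanpercentile(X[bl&(Z>.0605)],[5,50,95]),1), "blade X", np.round(1000*np.nanpercentile(X[bl&(Z<.056)&(Z>.048)],[2,50,98]),1))
    m=(X>-.04)&(X<.04)&(np.abs(Y)<.022)&(Z>.058)&(Z<.08);q=np.c_[X[m],Y[m],Z[m]]
    for _ in range(5):
        A=np.c_[q[:,:2],np.ones(len(q))];k=np.linalg.lstsq(A,q[:,2],rcond=None)[0];r=np.abs(q[:,2]-A@k);q=q[r<max(.001,2.5*np.median(r))]
    print("  top slope %.2f roll %.2f z %.4f"%(np.degrees(k[0]),np.degrees(k[1]),k[2]),cv2.minAreaRect((q[:,:2]*1000).astype(np.float32)))
c=bot.capture("wrist");save("w22.npz",c);cv2.imwrite("pics/wrist22.png",c["pixels"]);meas(c,"now")
meas(load("wrist19.npz"),"before"); 
E
```

```text
time_s: 34.5
position: [0.5929, 0.1266, 0.2946]
tcp_rot: [[-0.0, -0.902, 0.433], [0.0, 0.433, 0.902], [-1.0, 0.0, 0.0]]
force: [0.0, -0.2, 1.1]
opening: 0.006
now blue X pct [34.6 42.5 51. ] Y [-11.7  12.4] rib top X [43.3 44.9 47.1] blade X [34.6 40.1 51. ]
  top slope 0.02 roll -0.08 z 0.0653 ((-0.8211097717285156, 0.06816673278808594), (65.342529296875, 40.16644287109375), 0.03262761980295181)
before blue X pct [40.4 48.5 55.1] Y [-11.8  12.2] rib top X [50.3 51.2 53.9] blade X [40.4 45.9 55.9]
  top slope 0.08 roll -0.11 z 0.0653 ((-0.6092033386230469, 0.05686378479003906), (65.31748962402344, 40.20370101928711), 0.14842341840267181)
```

View pics/wrist22.png

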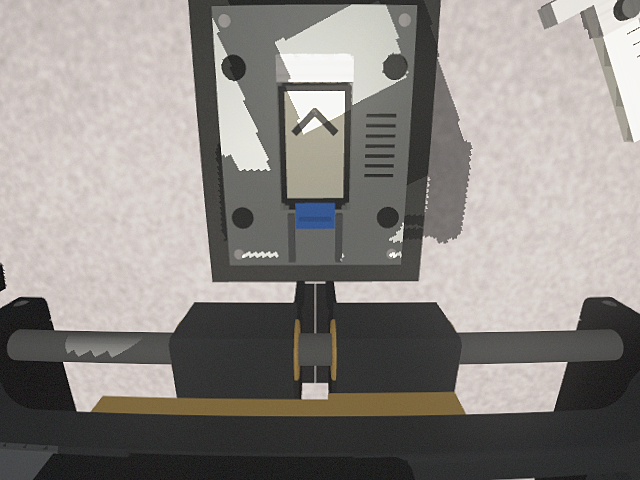

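```bash
python3 - <<'E'
from h import *
for n in ("w1.npz","wrist17.npz","wrist19.npz","w22.npz"):
    c=load(n);P=cloud(c);b=c["pixels"].astype(int);d=P[...,:2]-[.5273,.158];X=d@[.9018,-.4321];Y=d@[.4321,.9018];Z=P[...,2]
    bl=(b[...,0]-b[...,2]>40)&(np.abs(Y)<.03)&(X>.02)&(X<.07)&(Z>.04)&(Z<.07)
    print(n,bl.sum())
    for x in range(30,62,1):
        k=bl&(X*1000>=x)&(X*1000<x+1)
        if k.sum(): print("  %d:%.0f(%d)"%(x,1000*np.nanmedian(Z[k]),k.sum()),end="")
    print()
c=load("w22.npz");cv2.imwrite("pics/l22.png",cv2.resize(c["pixels"][180:280,265:365],None,fx=6,fy=6,interpolation=cv2.INTER_CUBIC))
E
```

```text
w1.npz 681
  40:50(53)  41:52(40)  42:52(39)  43:52(41)  44:52(30)  45:52(42)  46:52(33)  47:52(37)  48:52(32)  49:52(43)  50:57(126)  51:64(38)  52:64(35)  53:64(43)  54:63(26)  55:52(7)  56:52(7)  57:52(5)  58:52(4)
wrist17.npz 1012
  36:61(1)  37:60(27)  38:59(8)  41:53(6)  42:52(50)  43:52(50)  44:52(47)  45:52(51)  46:52(52)  47:52(50)  48:52(45)  49:57(172)  50:58(254)  51:64(48)  52:64(50)  53:64(52)  54:63(12)  55:52(4)  56:52(4)  57:52(3)  58:52(3)  60:49(1)
wrist19.npz 1273
  40:50(120)  41:52(87)  42:52(63)  43:52(62)  44:52(67)  45:52(72)  46:52(65)  47:52(63)  48:52(69)  49:52(58)  50:58(333)  51:64(74)  52:63(54)  53:64(43)  54:53(15)  55:52(11)  56:52(7)  57:52(6)  58:51(4)
w22.npz 1021
  34:52(42)  35:52(65)  36:52(54)  37:52(77)  38:52(48)  39:52(71)  40:52(49)  41:52(73)  42:52(64)  43:58(206)  44:64(63)  45:64(63)  46:64(55)  47:64(27)  48:52(9)  49:52(10)  50:52(30)  51:52(15)
```

View pics/l22.png

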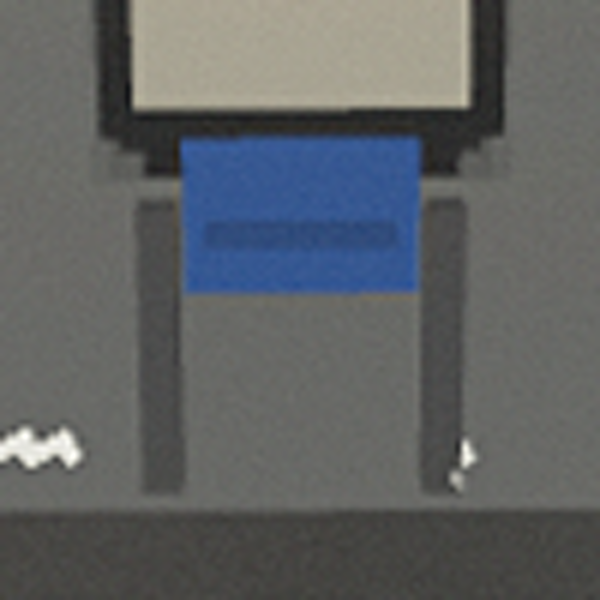

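```bash
python3 - <<'E'
from h import *
def X(c,u,v,z):
    w=world(c,[[u,v]],z=z)[0];d=w[:2]-[.5273,.158];return 1000*d@[.9018,-.4321]
c=load("w22.npz");b=c["pixels"].astype(int)
for col in (308,316,324):
    pr=(b[190:240,col,0]-b[190:240,col,2]); print("w22",col,pr.tolist())
for col in (308,316,324):print(b[212:226,col].sum(-1).tolist())
for v in (228,228.5,229,229.5): print(v,"rib rear top z64:",X(c,316,v,.064))
for v in (216.5,217,217.5): print(v,"rib base front z52",X(c,316,v,.052))
for v in (220.5,221,221.5): print(v,"rib top front z64",X(c,316,v,.064))
c=load("wrist19.npz");b=c["pixels"].astype(int)
for col in (303,): print("w19",[ (v,b[v,col].tolist()) for v in range(246,290,2)])
c=load("w1.npz");b=c["pixels"].astype(int)
for col in (304,308,312): print("w1",col,[ (v,(b[v,col,0]-b[v,col,2]),b[v,col].sum()) for v in range(203,238)])
E
```

```text
w22 308 [-23, -20, -22, -21, -22, -23, -22, -21, -6, -2, -4, -9, 29, 82, 91, 91, 91, 90, 87, 92, 88, 91, 91, 93, 92, 91, 85, 74, 77, 78, 76, 83, 93, 91, 93, 91, 92, 101, 69, 3, -6, -2, -4, -4, -1, -4, -4, -2, -3, -1]
w22 316 [-21, -22, -22, -23, -21, -22, -21, -23, -7, 2, -4, -7, 28, 80, 94, 91, 88, 90, 90, 90, 90, 91, 88, 93, 89, 92, 87, 77, 75, 76, 75, 84, 93, 92, 94, 91, 92, 100, 71, 6, -8, -2, 0, -3, -2, -4, 0, -2, -2, -1]
w22 324 [-21, -23, -20, -22, -22, -20, -21, -22, -3, 0, -3, -8, 30, 80, 94, 88, 89, 89, 91, 89, 91, 91, 88, 91, 90, 89, 87, 76, 79, 78, 76, 87, 92, 92, 90, 92, 93, 100, 73, 6, -7, -3, -3, -4, -2, -4, 0, 0, -4, -3]
[284, 284, 288, 294, 278, 243, 254, 246, 246, 265, 288, 283, 292, 279]
[280, 280, 290, 293, 270, 244, 250, 250, 264, 254, 283, 281, 285, 290]
[286, 286, 288, 291, 284, 231, 244, 252, 251, 261, 280, 286, 285, 294]
228 rib rear top z64: 47.640715072612196
228.5 rib rear top z64: 47.95623015754778
229 rib rear top z64: 48.27201318899875
229.5 rib rear top z64: 48.58806472050218
216.5 rib base front z52 43.36609388195509
217 rib base front z52 43.69323886
[... 3774 characters left out ...]
int64(268)), (219, np.int64(81), np.int64(270)), (220, np.int64(81), np.int64(258)), (221, np.int64(76), np.int64(254)), (222, np.int64(63), np.int64(224)), (223, np.int64(68), np.int64(226)), (224, np.int64(71), np.int64(229)), (225, np.int64(71), np.int64(260)), (226, np.int64(83), np.int64(257)), (227, np.int64(82), np.int64(258)), (228, np.int64(79), np.int64(267)), (229, np.int64(85), np.int64(268)), (230, np.int64(66), np.int64(257)), (231, np.int64(16), np.int64(252)), (232, np.int64(-11), np.int64(431)), (233, np.int64(-12), np.int64(657)), (234, np.int64(-11), np.int64(630)), (235, np.int64(-9), np.int64(616)), (236, np.int64(-11), np.int64(623)), (237, np.int64(-9), np.int64(611))]
```

```bash
python3 - <<'E'
from h import *
ex=np.array([.9018,-.4321]);ey=np.array([.4321,.9018])
def prof(n,z,xs,Y=0):
    c=load(n);b=c["pixels"].astype(np.float32)
    w=np.array([np.r_[np.array([.5273,.158])+ex*x/1000+ey*Y/1000,z] for x in xs])
    uv=proj(c,w).astype(np.float32)
    return cv2.remap(b,uv[:,0].reshape(1,-1),uv[:,1].reshape(1,-1),cv2.INTER_LINEAR)[0]
for n in ("w1.npz","wrist19.npz","w22.npz"):
    xs=np.arange(36,62,.1)
    out=[]
    # rib rear top edge at z64, and front base at z52
    for Y in (-6,0,6):
        p=prof(n,.064,xs,Y);bd=p[:,0]-p[:,2]; i=np.where(bd>40)[0]; rear=xs[i[-1]] if len(i) else None
        p2=prof(n,.052,xs,Y);bd2=p2[:,0]-p2[:,2];s=p2.sum(1)
        out.append((rear,))
    xe=np.arange(65,90,.1);e=[]
    for Y in (-30,30):
        g=prof(n,.048,xe,Y).sum(1); k=np.argmin(np.diff(cv2.GaussianBlur(g.reshape(1,-1),(9,1),0)[0])); e.append(xe[k])
    xl=np.arange(-90,-65,.1);l=[]
    for Y in (-30,30):
        g=prof(n,.048,xl,Y).sum(1); k=np.argmax(np.diff(cv2.GaussianBlur(g.reshape(1,-1),(9,1),0)[0])); l.append(xl[k])
    print(n,"rear rib",out,"end edge",np.round(e,1),"lip-end edge",np.round(l,1))
E
python3 - <<'E'
from rig import bot
import sys; sys.path.insert(0,'.')
from h import *
c=bot.capture("scene");save("s23.npz",c);cv2.imwrite("pics/scene23.png",cv2.resize(c["pixels"][150:260,320:440],None,fx=5,fy=5,interpolation=cv2.INTER_CUBIC))
c=bot.capture("top");save("t23.npz",c);cv2.imwrite("pics/top23.png",cv2.resize(c["pixels"][185:305,200:320],None,fx=5,fy=5,interpolation=cv2.INTER_CUBIC))
E
```

```text
w1.npz rear rib [(np.float64(54.700000000000266),), (np.float64(54.700000000000266),), (np.float64(54.600000000000264),)] end edge [77.6 77.4] lip-end edge [-78.5 -78.5]
wrist19.npz rear rib [(np.float64(53.900000000000254),), (np.float64(54.000000000000256),), (np.float64(52.500000000000234),)] end edge [74.4 74.5] lip-end edge [-78.6 -78.5]
w22.npz rear rib [(np.float64(47.90000000000017),), (np.float64(47.90000000000017),), (np.float64(47.90000000000017),)] end edge [72.5 77.6] lip-end edge [-78.3 -78.7]
```

View pics/scene23.png

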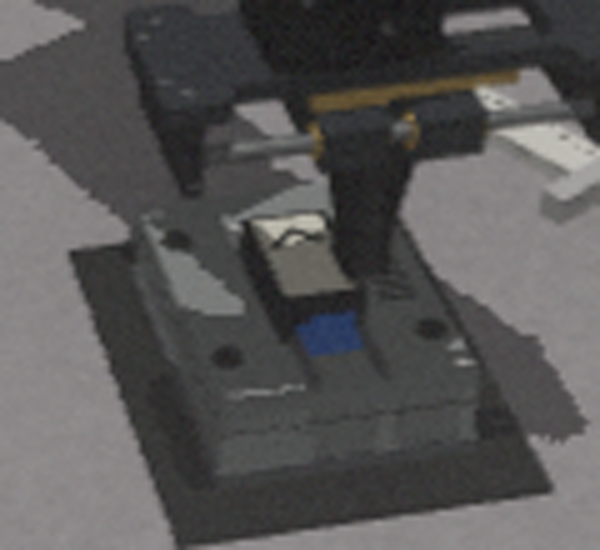

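View pics/top23.png

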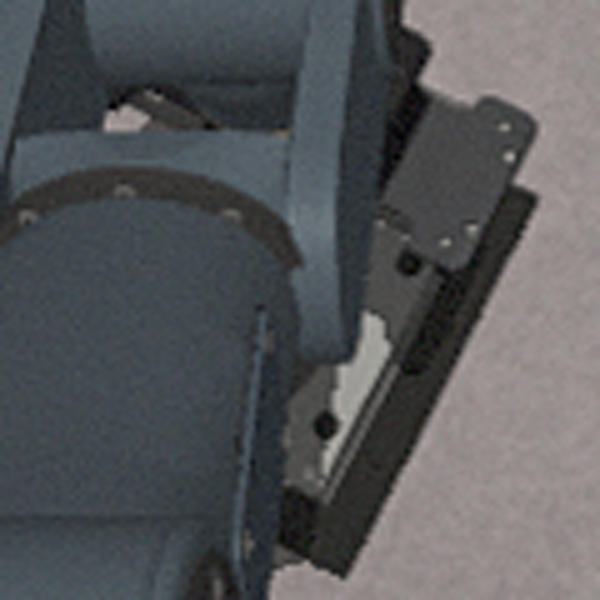

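The measured travel is about 6.8 mm from the open picture, short of 8.5 mm, although the camera error is around 1 mm. I'll push the rib once more, a bit further, to make sure it's at the end stop.

```bash
python3 -m crank '[{"offset":[0.018,0,0],"spin":0},{"offset":[0.018,0,0],"spin":0},{"offset":[0.014,0,0],"spin":0},{"offset":[0.006,0,0],"spin":0},{"offset":[0,0.005,0],"spin":0},{"offset":[0,0.005,0],"spin":0},{"offset":[0,0.002,0],"spin":0},{"offset":[0,0,0],"spin":0}]' - >/dev/null; python3 st.py; python3 -m crank '[{"offset":[0,0.001,0],"spin":0},{"offset":[0,0,0],"spin":0}]' - >/dev/null; python3 st.py; python3 -m crank '[{"offset":[0,0.001,0],"spin":0},{"offset":[0,0,0],"spin":0}]' - >/dev/null; python3 st.py; python3 -m crank '[{"offset":[0,0.001,0],"spin":0},{"offset":[0,0,0],"spin":0}]' - >/dev/null; python3 st.py
```

```text
Fx -0.3 Fy 1.7 Fz 0.4 | pack-level rx 61.10 ry 1.03  z 0.2388 lean 0.04/0.02
Fx 0.6 Fy -0.5 Fz 0.4 | pack-level rx 60.57 ry 0.92  z 0.2385 lean 0.04/0.02
Fx 0.3 Fy 0.7 Fz 0.3 | pack-level rx 59.36 ry 0.75  z 0.2381 lean 0.00/-0.00
Fx 2.2 Fy -1.0 Fz 0.3 | pack-level rx 58.95 ry 0.85  z 0.2381 lean 0.07/0.01
```

```bash
python3 -m crank '[{"offset":[0,0.0015,-0.0003],"spin":0},{"offset":[0,0,0],"spin":0}]' - >/dev/null; python3 st.py; python3 -m crank '[{"offset":[0,0.0015,0],"spin":0},{"offset":[0,0,0],"spin":0}]' - >/dev/null; python3 st.py; python3 -m crank '[{"offset":[0,0.0015,0],"spin":0},{"offset":[0,0,0],"spin":0}]' - >/dev/null; python3 st.py; python3 - <<'E'
from rig import bot
from h import *
c=bot.capture("wrist");save("w24.npz",c);cv2.imwrite("pics/wrist24.png",cv2.resize(c["pixels"][200:330,240:390],None,fx=5,fy=4.5,interpolation=cv2.INTER_CUBIC))
E
```

```text
Fx 4.9 Fy -0.8 Fz -1.8 | pack-level rx 58.90 ry 0.87  z 0.2383 lean 0.23/0.07
Fx 7.0 Fy -1.6 Fz -3.0 | pack-level rx 58.83 ry 0.96  z 0.2384 lean 0.38/0.09
Fx 9.1 Fy -2.9 Fz -4.5 | pack-level rx 58.80 ry 1.00  z 0.2385 lean 0.53/0.12
```

View pics/wrist24.png

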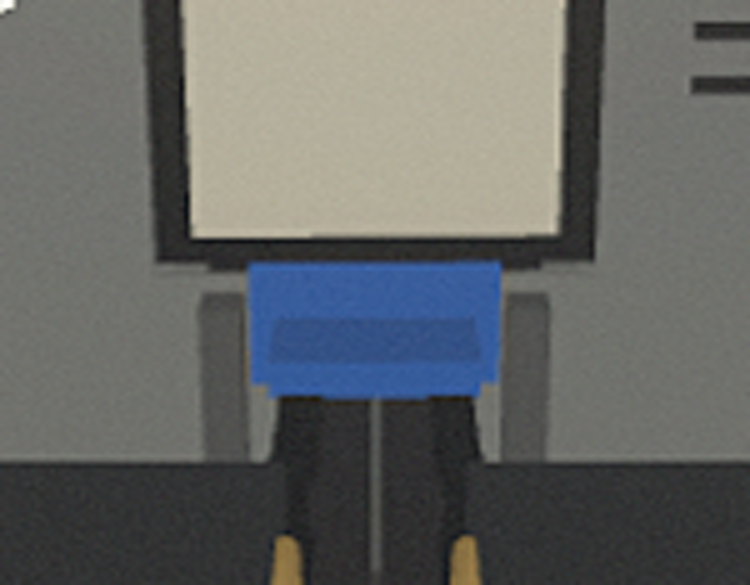

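```bash
python3 - <<'E'
from h import *
def X(c,u,v,z):
    w=world(c,[[u,v]],z=z)[0];d=w[:2]-[.5273,.158];return round(float(1000*d@[.9018,-.4321]),2),round(float(1000*d@[.4321,.9018]),2)
c=load("w22.npz")
# subpixel edges along columns
b=c["pixels"].astype(float)
for col in (291,292,340,341): print("ledge",col,[int(x) for x in b[200:216,col].sum(-1)])
for col in (300,316,330): print("block end",col,[int(x) for x in b[195:206,col].sum(-1)], (b[195:206,col,0]-b[195:206,col,2]).astype(int).tolist())
for v in (207.5,208.5,209.5): print("ledge end z46.5",v,X(c,291.5,v,.0465))
for v in (200.5,201.5,202.5): print("block top end z65",v,X(c,316,v,.065), "blade first visible z52",X(c,316,v,.052))
for col in (298,299,334,335): print("blade rear",col,(b[220:236,col,0]-b[220:236,col,2]).astype(int).tolist(),[int(x) for x in b[220:236,col].sum(-1)])
for v in (227,228,229): print("blade rear z52",v,X(c,297,v,.052))
for col in (291,): print("rail",[int(x) for x in b[205:270,col].sum(-1)])
E
```

```text
ledge 291 [132, 141, 146, 141, 134, 129, 135, 128, 105, 208, 324, 334, 317, 250, 205, 233]
ledge 292 [134, 135, 128, 125, 135, 125, 131, 129, 114, 205, 317, 328, 298, 240, 211, 224]
ledge 340 [140, 120, 140, 127, 136, 135, 130, 120, 111, 222, 327, 331, 297, 210, 204, 230]
ledge 341 [134, 144, 144, 131, 138, 155, 195, 229, 202, 247, 324, 315, 289, 211, 208, 222]
block end 300 [488, 494, 454, 250, 99, 135, 133, 149, 246, 305, 292] [-21, -23, -22, -8, 0, -1, -6, 14, 64, 98, 94]
block end 316 [473, 498, 459, 240, 118, 120, 127, 184, 273, 307, 291] [-22, -21, -23, -7, 2, -4, -7, 28, 80, 94, 91]
block end 330 [476, 491, 447, 155, 132, 138, 118, 176, 259, 297, 292] [-23, -21, -22, -2, -2, -1, -4, 27, 85, 93, 91]
ledge end z46.5 207.5 (38.69, -14.77)
ledge end z46.5 208.5 (39.35, -14.78)
ledge end z46.5 209.5 (40.02, -14.8)
block top end z65 200.5 (30.49, 1.05) blade first visible z52 (33.04, 1.09)
block top end z65 201.5 (31.09, 1.05) blade first visible z52 (33.67, 1.09)
block top end z65 202.5 (31.69, 1.05) blade first visible z52 (34.31, 1.09)
blade rear 298 [87, 86, 94, 95, 93, 95, 93, 
[... 325 characters left out ...]
9, -10, -4, -3, -6, -3, -2, -2] [310, 300, 307, 304, 316, 306, 306, 303, 314, 326, 324, 318, 329, 318, 329, 321]
blade rear 335 [8, 8, 10, 5, 7, 10, 8, 12, 8, -4, 0, -1, -3, 1, 1, -2] [250, 254, 250, 257, 243, 259, 251, 238, 248, 250, 250, 241, 241, 250, 234, 230]
blade rear z52 227 (50.28, -11.12)
blade rear z52 228 (50.95, -11.13)
blade rear z52 229 (51.62, -11.14)
rail [129, 135, 128, 105, 208, 324, 334, 317, 250, 205, 233, 232, 232, 240, 233, 234, 223, 223, 231, 229, 226, 238, 227, 225, 236, 224, 233, 228, 240, 234, 224, 232, 237, 227, 232, 240, 224, 225, 230, 223, 230, 231, 229, 218, 234, 222, 231, 229, 243, 224, 218, 228, 231, 224, 219, 224, 236, 271, 326, 296, 254, 205, 215, 210, 201]
```

```bash
python3 - <<'E'
from h import *
ex=np.array([.9018,-.4321]);ey=np.array([.4321,.9018])
def prof(n,z,xs,Y=0):
    c=load(n);b=c["pixels"].astype(np.float32)
    w=np.array([np.r_[np.array([.5273,.158])+ex*x/1000+ey*Y/1000,z] for x in xs]);uv=proj(c,w).astype(np.float32)
    return cv2.remap(b,uv[:,0].reshape(1,-1),uv[:,1].reshape(1,-1),cv2.INTER_LINEAR)[0]
def half(x,v,rise,lo,hi): # crossing
    m=(lo+hi)/2
    for i in range(len(v)-1):
        if (v[i]-m)*(v[i+1]-m)<=0 and (v[i+1]>v[i])==rise: return round(float(x[i]),1)
xs=np.arange(30,65,.1)
for n in ("w1.npz","wrist17.npz","wrist19.npz","w22.npz"):
    r=[]
    for Y in (-7,-3.5,0,3.5,7):
        p=prof(n,.064,xs,Y);bd=p[:,0]-p[:,2];hi=np.percentile(bd[(xs>44)&(xs<47)],50);i=np.where(bd>hi/2)[0]
        r.append(round(float(xs[i[-1]]),1))
    h=[]
    for Y in (-18,18):
        g=prof(n,.048,xs,Y).sum(1); h.append([int(v) for v in g[60:140:4]])
    print(n,"rib rear z64",r); print("   wall 36..44",h)
    p=prof(n,.052,xs,0); print("  blade tip(z52):",[int(v) for v in (p[:,0]-p[:,2])[20:140:5]])
E
```

```text
w1.npz rib rear z64 [54.7, 54.8, 54.7, 54.7, 54.5]
   wall 36..44 [[155, 179, 213, 250, 259, 249, 245, 245, 254, 270, 281, 281, 281, 283, 285, 277, 272, 273, 273, 279], [159, 185, 223, 260, 257, 253, 253, 255, 262, 270, 279, 289, 289, 282, 271, 253, 240, 240, 244, 245]]
  blade tip(z52): [-1, -1, -1, -1, -1, 0, 1, 0, -1, -2, -3, -5, -6, -2, 6, 45, 71, 82, 84, 85, 82, 80, 81, 81]
wrist17.npz rib rear z64 [54.6, 54.6, 54.6, 54.4, 54.3]
   wall 36..44 [[168, 162, 160, 165, 168, 171, 161, 155, 165, 168, 163, 164, 166, 164, 162, 164, 165, 162, 158, 154], [149, 154, 162, 173, 169, 155, 159, 162, 159, 158, 162, 163, 164, 162, 161, 169, 172, 167, 163, 158]]
  blade tip(z52): [-22, -21, -21, -22, -24, -23, -18, -9, 5, 6, 4, 4, 3, 0, -2, -5, -11, -4, 24, 117, 141, 143, 141, 139]
wrist19.npz rib rear z64 [52.3, 53.9, 54.0, 53.9, 52.2]
   wall 36..44 [[125, 123, 156, 206, 259, 285, 292, 286, 288, 298, 321, 322, 320, 325, 329, 331, 331, 325, 308, 307], [127, 133, 172, 225, 288, 284, 285, 289, 295, 304, 321, 325, 324, 316, 302, 279, 269, 260, 260, 260]]
  blade tip(z52): [-23, -19, -7, 0, 1, 0, -1, 1, 0, -1, -1, -3, -5, 9, 46, 83, 84, 91, 94, 94, 93, 93, 93, 93]
w22.npz rib rear z64 [47.8, 47.8, 47.8, 47.8, 47.7]
   wall 36..44 [[143, 182, 228, 270, 288, 284, 279, 276, 278, 288, 303, 314, 321, 321, 317, 311, 308, 302, 294, 293], [161, 198, 241, 266, 277, 275, 276, 276, 279, 292, 313, 322, 327, 319, 308, 294, 268, 248, 248, 247]]
  blade tip(z52): [1, 0, -4, -1, 30, 70, 88, 93, 91, 90, 90, 89, 89, 90, 89, 90, 91, 91, 90, 91, 92, 91, 86, 78]
```

Firm stop at exactly the same place as before, up to 9 N. I'll back off and clear the view, so the top and scene cameras can judge the latch travel independently.

```bash
python3 -m crank '[{"offset":[0,-0.006,0],"spin":0},{"offset":[-0.01,-0.006,0],"spin":0},{"offset":[-0.03,0,0],"spin":0},{"offset":[-0.04,0,0],"spin":0},{"offset":[-0.01,0,-0.04],"spin":0},{"offset":[0,0.01,-0.045],"spin":0},{"offset":[0,0.01,-0.045],"spin":0},{"offset":[0,0.01,-0.045],"spin":0},{"offset":[0,0.01,-0.045],"spin":0},{"offset":[0,0.01,-0.045],"spin":0},{"offset":[0,0,-0.02],"spin":0},{"offset":[0,0,0],"spin":0}]' - ; python3 - <<'E'
from rig import bot
from h import *
def blue(c):
    b=c["pixels"].astype(float);w=np.clip(b[...,0]-b[...,2]-15,0,60); 
    uv=proj(c,[.5273+.9018*.046,.158-.4321*.046,.055])[0]
    v,u=np.mgrid[0:480,0:640];m=(np.hypot(u-uv[0],v-uv[1])<14);w=w*m
    return np.array([(w*u).sum(),(w*v).sum()])/w.sum(), w.sum()/60
for n,old in (("top","top0.npz"),("scene","scene0.npz")):
    c=bot.capture(n);save(n+"25.npz",c);o=load(old)
    a,na=blue(o);e,ne=blue(c)
    f=lambda cc,x:proj(cc,[.5273+.9018*x,.158-.4321*x,.055])[0]
    d=(f(c,.048)-f(c,.038))/10; sh=(e-a)@d/(d@d)
    print(n,"blue",a,na,e,ne,"shift mm",sh,"px/mm",np.linalg.norm(d))
    if n=="top": cv2.imwrite("pics/top25.png",np.hstack([cv2.resize(x["pixels"][205:275,230:300],None,fx=5.6,fy=5.6,interpolation=cv2.INTER_CUBIC) for x in (o,c)]))
    else: cv2.imwrite("pics/scene25.png",np.hstack([cv2.resize(x["pixels"][180:250,350:420],None,fx=5.6,fy=5.6,interpolation=cv2.INTER_CUBIC) for x in (o,c)]))
E
```

```text
time_s: 37.9
position: [0.417, -0.1074, 0.3286]
tcp_rot: [[-0.001, -0.9, 0.437], [0.001, 0.437, 0.9], [-1.0, 0.001, 0.0]]
force: [-0.5, -0.0, 0.1]
opening: 0.004
top blue [265.33989418 226.92402116] 78.75 [263.89601727 229.63174416] 84.95 shift mm -7.596142916027447 px/mm 0.4039604935790885
scene blue [386.57240282 218.12320982] 73.31666666666666 [385.53025478 216.16924477] 73.26666666666667 shift mm -7.335147384921296 px/mm 0.301730850570671
```

View pics/scene25.png

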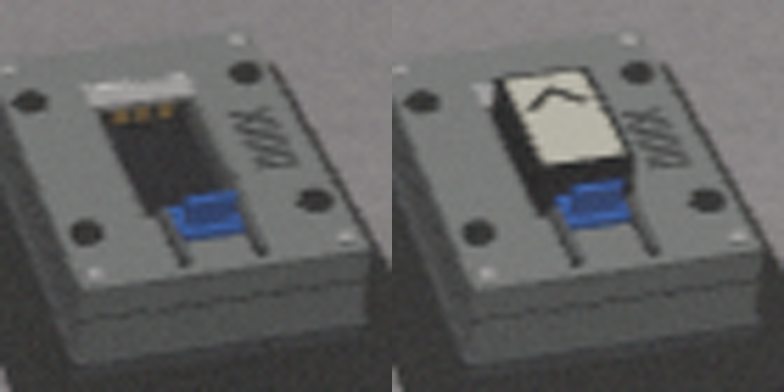

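View pics/top25.png

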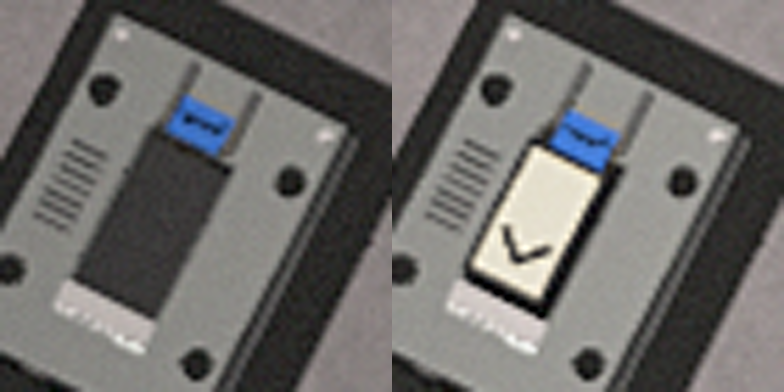

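```bash
python3 - <<'E'
from h import *
ex=np.array([.9018,-.4321]);ey=np.array([.4321,.9018])
def prof(c,z,xs,Y=0):
    b=c["pixels"].astype(np.float32)
    w=np.array([np.r_[np.array([.5273,.158])+ex*x/1000+ey*Y/1000,z] for x in xs]);uv=proj(c,w).astype(np.float32)
    return cv2.remap(b,uv[:,0].reshape(1,-1),uv[:,1].reshape(1,-1),cv2.INTER_LINEAR)[0]
xs=np.arange(20,60,.05)
for n in ("wrist19.npz","w22.npz","w24.npz"):
    c=load(n);o={}
    lab=[];rib=[];led=[]
    for Y in (-9,-6,-3,0,3,6,9):
        g=prof(c,.065,xs,Y).sum(1);i=np.where((g[:-1]>300)&(g[1:]<=300)&(xs[:-1]<31))[0];lab.append(xs[i[-1]] if len(i) else np.nan)
        p=prof(c,.064,xs,Y);bd=p[:,0]-p[:,2];i=np.where(bd>45)[0];rib.append(xs[i[-1]])
    for Y in (-14.8,14.8):
        g=prof(c,.0465,xs,Y).sum(1);i=np.where((g[:-1]<220)&(g[1:]>=220)&(xs[:-1]>34))[0];led.append(xs[i[0]] if len(i) else np.nan)
    print(n,"label rear edge %.2f"%np.nanmedian(lab),"rib rear %.2f"%np.nanmedian(rib[1:-1]),"ledge end",np.round(led,2))
E
```

```text
wrist19.npz label rear edge 28.75 rib rear 53.95 ledge end [39.55 39.45]
w22.npz label rear edge 28.80 rib rear 47.85 ledge end [39.75 39.65]
w24.npz label rear edge 28.95 rib rear 47.25 ledge end [39.8  39.65]
```

Camera readings of the latch travel are 6.8–7.6 mm. The rib's end position measures 47.3–47.9 mm, against 47.5 expected when shut, and the pack didn't move under the 9 N push. So it was the latch's own end stop, not the blade against the pack. One last check of the whole scene, then I'll hand in.

```bash
python3 - <<'E'
from h import *
a=load("top0.npz");c=load("top25.npz")
for nm,(u,v) in {"gauge":(176,254),"insA":(365,188),"insB":(356,313),"slug":(411,205)}.items():
    s=np.s_[v-14:v+14,u-14:u+14]; print(nm,"mean abs diff",np.abs(a["pixels"][s].astype(int)-c["pixels"][s]).mean().round(1))
cv2.imwrite("pics/final.png",c["pixels"])
E
```

```text
gauge mean abs diff 16.2
insA mean abs diff 14.2
insB mean abs diff 56.0
slug mean abs diff 14.0
```

View pics/final.png

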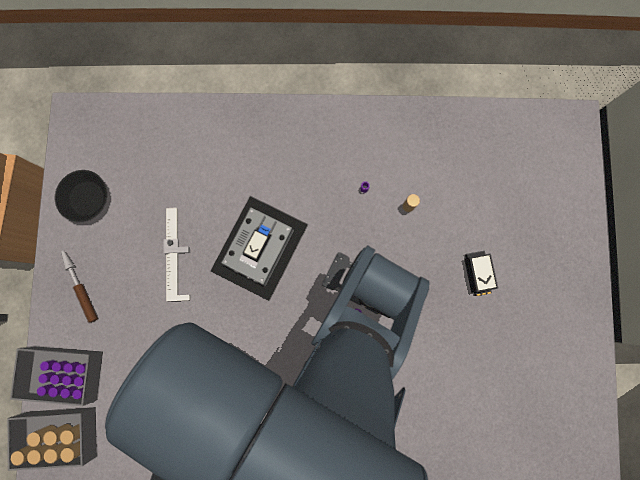

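The top picture shows the pack in the bay at (258,243) with the blue latch against its heel at (264,229). The gauge (176,254), one insert (364,187) and the slug (411,203) are where they were. The other insert, at (356,313), is hidden under the arm, whose fingertips hang well above it. The arm touches nothing.

```bash
python3 - <<'E'
from rig import bot
s=bot.read_state();print(s["time_s"],s["force"],s["position"]);print(bot.hand_in())
E
```

```text
38.0 [-0.50150186 -0.63525968  0.42091994] [ 0.4181761  -0.10589983  0.3285147 ]
the job is handed in; nothing more can be done
None
```

The pack is in the bay, flat and latched, and I handed the job in at 38.0 s; the latch end position is the one point I could not fully confirm.

**What I did**
- I chose the middle-sized pack (65 × 40 mm block) and gripped it by its top.
- The tool cannot tilt, so I tilted the pack to about 17° in the pads by pressing its heel on the housing edge, at up to about 17 N.
- I tucked the nose under the lip and pushed the contacts in, then rocked the heel past its wall. It caught there at about 17 N until I eased off and re-centred the pack. The push peaked at about 12 N, close to the 12.5 N at which the contacts bottom.
- I let go and pressed the heel home with closed fingers at 6–12 N, then slid the latch with up to 9 N.

**Last checks**
- **Pack:** the top is flat to 0.1° at 65.3 mm (65 expected) and did not move under the latch push.
- **Latch:** it stands at a firm, repeatable stop, with the rib face at 47.3–47.9 mm (47.5 expected when shut). Camera estimates of its travel gave only 6.8–7.6 mm instead of 8.5 mm. I took this as camera error or a latch that did not start fully open, but did not prove it.
- **Other things:** the gauge, one insert and the slug look undisturbed. The second insert was hidden by the arm in the last picture; I did not go down near it.

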